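# Load the incubation carrier and latch its hood

### The arm

A 6-joint arm with a two-finger parallel gripper is mounted at the origin on the work surface. World frame = base frame: x ahead of the robot, y to its left, z up, the work surface at z = 0. Lengths are in m, angles in rad, forces in N, time in s.
With the tool pointing down it reaches from about 0.35 to 0.775 m from the base axis. Payload 5.5 kg.
Tool frame: the origin (TCP) lies between the finger pads; the fingertips stand 8 mm ahead of it and the grasp point (between the pads) lies 11 mm behind it; z points along the fingers, y is the line along which they close (so a half turn about z gives the same grasp; the last joint's range is limited). The gripper opens to 85 mm and grips with 20 to 120 N. Pads are 22 mm wide; open, the fingers measure 114 mm over their backs; the gripper's body (76 mm by 85 mm) begins 54 mm behind the grasp point. The pads swing forward as they close: fully open they stand 13 mm farther back than shut.
Start: joints at [-1.41, 0.313, 0.046, 1.304, 0, 1.431], TCP at [0.17, -0.549, 0.239] pointing down, gripper open.
Joint ranges: [-2.76, 2.76], [-0.86, 1.69], [-1.03, 1.26], [-2.2, 2.34], [-1.47, 1.5], [-3.14, 3.14]. Speed limits (rad/s): [2.57, 2.57, 3.14, 3.14, 3.14, 3.14].

### API

Orientations are given as a unit quaternion [w, x, y, z].
In Python, from workcell import env gives the robot as it stands.
- The arm moves only by the tool move_arm, never from a script. Its argument "moves" is one flat list of numbers, 5 for each row, row after row: the shift along the world's x, y, z in m, then the turn about the world's z in rad, then the finger opening in m, from 0 to 0.0854. A call has 1 to 12 rows; each row is the pose to reach, as a shift and turn from the pose commanded when the call began; what a row does not reach only later rows make up. A row lasts 1/12 s, in which the tool goes at most 41.7 mm and 7.16 degrees, less where a joint would pass 70% of its speed; a pose out of reach is approached as far as the arm can. A call with a gripper value outside its range is refused whole. The fingers move at their own pace and stop on an object; "newtons" is the grip in N (left out, the last holds). Time passes only in rows, so rows that repeat a pose let the fingers close. It gives the time, the measured TCP pose, the force, the opening and the grip force at its end, in the units of the state.
- env.get_state(): the state, without advancing time (a new reading comes with each control period).
- env.read_camera(name): name is "side" or "top"; returns a dict with "pixels" (480x640x3 uint8, red, green, blue), "camera_matrix" (3x3 intrinsics, pixels), "rvec" (rotation vector, rad) and "tvec" (3), from world to camera coordinates, as OpenCV has them. Camera axes: x right, y down, z forward; pixel columns grow to the right and rows downward; lengths in m; the calibration is good to about 2 mm. A picture is of the moment at which its call begins. There is no depth.
- env.hand_in(): hands the job in; it is judged then, once.
The state is a dict: "clock": time; "joint_pos": joint angles; "qvel": joint speeds; "tau": joint torques, N m; "tcp_pos": TCP position; "orientation": TCP orientation; "wrist_force": force on the tool from outside, world axes, zero at the start; "ft_torque": the same for the moment, N m; "finger_gap": finger opening in m; "grip_force": force on a finger pad.
Only numpy, scipy, OpenCV 4.12 (cv2) and the standard library are available. Lean on these libraries where they do the work, as an engineer would, in place of code of your own. Each camera call takes 0.05 s, during which the arm holds its last target. There are 200 camera calls.

### The job

Put every sample tub that is on the bench into the incubation carrier, round tubs in round pockets and square tubs in square pockets, one to a pocket and each seated flat on the pocket floor. Then fold the clear hood fully shut over them and only then turn both turnbuttons all the way across its front lip to secure it. Leave the bottles, jar and beaker standing where they are.

Things in the scene. Friction and masses are not known exactly. Their poses are not given: they have to be found in the camera images.
- carrier: white incubation carrier, fixed to the bench. Flat deck 50 mm above the bench, 270 mm deep (local x -0.160 to 0.110), 236 mm wide. Origin: on the bench under the middle of the four nest plates; x points away from the robot side to the hinge, y to the left, z up. Turned up to 0.25 rad either way.
- round_nest1: dark steel nest plate, 78 (x) x 94 (y) x 14 mm, fixed on the carrier's deck, one of four in a 2 x 2 pattern; in its middle a round 63 mm wide pocket, 9 mm deep, with a 2 mm chamfer. Origin: centre of the underside, on the deck; pocket floor 5 mm, plate top 14 mm above it. Which of the four places it has varies; axes parallel to the carrier's.
- round_nest2: dark steel nest plate, 78 (x) x 94 (y) x 14 mm, fixed on the carrier's deck, one of four in a 2 x 2 pattern; in its middle a round 63 mm wide pocket, 9 mm deep, with a 2 mm chamfer. Origin: centre of the underside, on the deck; pocket floor 5 mm, plate top 14 mm above it. Which of the four places it has varies; axes parallel to the carrier's.
- square_nest1: dark steel nest plate, 78 (x) x 94 (y) x 14 mm, fixed on the carrier's deck, one of four in a 2 x 2 pattern; in its middle a square 61 x 61 mm (sides along the plate's axes) pocket, 9 mm deep, with a 2 mm chamfer. Origin: centre of the underside, on the deck; pocket floor 5 mm, plate top 14 mm above it. Which of the four places it has varies; axes parallel to the carrier's.
- square_nest2: dark steel nest plate, 78 (x) x 94 (y) x 14 mm, fixed on the carrier's deck, one of four in a 2 x 2 pattern; in its middle a square 61 x 61 mm (sides along the plate's axes) pocket, 9 mm deep, with a 2 mm chamfer. Origin: centre of the underside, on the deck; pocket floor 5 mm, plate top 14 mm above it. Which of the four places it has varies; axes parallel to the carrier's.
- round_tub1: loose sealed round tub, white with a grey lid, 60 mm in diameter, 30 mm high, about 90 g, standing upright. Origin: centre of the underside, z up. It may be absent.
- round_tub2: loose sealed round tub, white with a grey lid, 60 mm in diameter, 30 mm high, about 90 g, standing upright. Origin: centre of the underside, z up. It may be absent.
- square_tub1: loose sealed square tub, white with a grey lid, 58 x 58 mm with sides along its x and y, 30 mm high, about 100 g, standing upright. Origin: centre of the underside, z up. It may be absent.
- square_tub2: loose sealed square tub, white with a grey lid, 58 x 58 mm with sides along its x and y, 30 mm high, about 100 g, standing upright. Origin: centre of the underside, z up. It may be absent.
- hood (a joint): angle of the clear hood: 0 fully shut, growing as it opens, at the start about 1.6 to 1.75 (standing up behind the nests), stop at 1.8. A stiff hinge (0.42 Nm): it stays where it is left. The hood is a clear box open below, 178 mm deep, 206 mm wide, 45 mm high, walls 4 mm; shut, it stands on the deck around the nests with 6 mm over seated tubs.
- hood_lip (a point): middle of the upper face of the grey lip along the lower edge of the hood's front wall, 22 mm deep, 206 mm wide, 5 mm thick, to push or hold it by (the face that looks up when shut and away from the robot when open), 189 mm from the hinge line; turns with the hood: x points to the hinge, z is that face's normal, y lies along the lip
- hood_hinge (a point): middle of the hood's hinge line, at deck height at the back of the carrier (local x = 0.094); the line lies along the carrier's y
- left_button (a joint): the left turnbutton's angle: steel, on an upright pivot on the deck's front ledge (carrier's x -0.138, y +0.060). 0 to 0.35 when open, its bar pointing outward to the left; grows as it is turned clockwise seen from above; at 1.57 the bar points at the hood and lies across its lip; stop at 1.62. Stiff (0.06 Nm), stays where it is left.
- left_button_fin (a point): centre of the top of the left turnbutton's upright grip fin, on the pivot axis. The fin is 10 mm thick, 44 mm long (along the bar), from 11 to 37 mm above the deck. The bar under it is 14 mm wide, 46 mm long from the pivot one way, 20 mm the other. The point's y axis runs along fin and bar (the long side of the bar is its +y side).
- right_button (a joint): the right turnbutton's angle: steel, on an upright pivot on the deck's front ledge (carrier's x -0.138, y -0.060). 0 to 0.35 when open, its bar pointing outward to the right; grows as it is turned anticlockwise seen from above; at 1.57 the bar points at the hood and lies across its lip; stop at 1.62. Stiff (0.06 Nm), stays where it is left.
- right_button_fin (a point): centre of the top of the right turnbutton's upright grip fin, on the pivot axis. The fin is 10 mm thick, 44 mm long (along the bar), from 11 to 37 mm above the deck. The bar under it is 14 mm wide, 46 mm long from the pivot one way, 20 mm the other. The point's y axis runs along fin and bar (the long side of the bar is its -y side).
- wash_bottle: small bottle, 32 mm in diameter, 75 mm high, among the tubs; a bystander. Origin: centre of the underside
- beaker: glass beaker, 70 mm in diameter, 85 mm high; a bystander. Origin: centre of the underside
- reagent_bottle: amber bottle, 64 mm in diameter, 130 mm high; a bystander. Origin: centre of the underside
- jar: small jar, 48 mm in diameter, 55 mm high; a bystander. Origin: centre of the underside
Not all that is in view belongs to the job. Leave any purple look-alike of the square_tub1 alone. What is shaped like the square_tub2 but green is not meant.

How it is judged:
By the outcome, as a careful person would: the job done as asked, in the order asked, and still so for the second after the job is handed in, with the robot touching nothing.
Of round_tub1, round_tub2, square_tub1, square_tub2 only 3 to 4 are there at a start; the rules pass over those that are not, and their reading is None.
At some moment in a run one of round_tub1, round_tub2, square_tub1, square_tub2 may be knocked a few centimetres aside while the robot is not near it.
Once in a run the grip may slacken for a moment while it holds something.
It also fails if it takes over 200 s, if anything falls off the work surface, if the arm or the gripper's body presses on something with over 40 N, if the wrist force passes 120 N, or if a joint passes its speed limit or range.

## Working session

There is one attempt and no reset: what is moved stays moved. The work goes in short steps, Python scripts to look and compute and a tool call to move; the robot and the scene stay as the last step left them, time stands still between calls to the robot, and variables do not carry over. Pictures are saved under pics/ and viewed, at most 14 in all, crops included, and the job is handed in when it is done.

Besides the shell and the picture viewer there is one more tool, called after "Call:" as a command line: name --argument value ..., lists and objects as JSON in quotes. move_arm: Moves the arm, as the interface text tells. Its arguments: {"type":"object","properties":{"moves":{"type":"array"},"newtons":{"type":"number"}},"required":["moves"]}

```bash
mkdir -p pics
cat > h.py <<'E'
import numpy as np, cv2
from workcell import env
def cam(n):
    c=env.read_camera(n); c['R']=cv2.Rodrigues(np.array(c['rvec'],float))[0]; c['t']=np.array(c['tvec'],float).reshape(3); c['K']=np.array(c['camera_matrix'],float); return c
def save(c,f): cv2.imwrite('pics/'+f,c['pixels'][:,:,::-1])
def ray(c,uv,z):
    d=c['R'].T@np.linalg.inv(c['K'])@np.array([uv[0],uv[1],1.]); o=-c['R'].T@c['t']
    return o+d*(z-o[2])/d[2]
def proj(c,p):
    q=c['K']@(c['R']@np.array(p,float)+c['t']); return q[:2]/q[2]
E
python3 - <<'E'
from h import *
for n in('top','side'):
    c=cam(n); save(c,n+'0.png'); print(n,c['K'].tolist(),-c['R'].T@c['t'],c['R'].tolist())
print(env.get_state())
E
```

```text
top [[609.9369672339336, 0.0, 318.84110746340787], [0.0, 609.9369672339336, 232.1541177776207], [0.0, 0.0, 1.0]] [0.4405093  0.06768263 1.64419213] [[-0.0074545188944766805, -0.9999717515989445, -0.0009623680124272657], [-0.9980790038235302, 0.007499594775859486, -0.061498440669891574], [0.061503920807393676, 0.0005020780192004533, -0.998106715558502]]
side [[478.18473854299265, 0.0, 325.1301904207618], [0.0, 478.18473854299265, 238.49208672753704], [0.0, 0.0, 1.0]] [0.48651439 0.84035867 0.58510778] [[-0.9984822412160875, -0.053052930119847415, -0.014785147337698232], [-0.015942370534487958, 0.5353827865185043, -0.8444590651543881], [0.052716741153450944, -0.8429416696933308, -0.5354159940614209]]
{'clock': 0.1, 'joint_pos': array([-1.40958958e+00,  3.13984957e-01,  4.51032581e-02,  1.30360889e+00,
        1.95370261e-05,  1.43120423e+00]), 'qvel': array([-0.00039714, -0.00073479,  0.00304498,  0.00145606,  0.00039141,
       -0.00066864]), 'tau': array([ 3.22189291e-03, -4.81725633e+01,  2.99242938e+01,  1.27595931e-02,
       -1.02116560e-04,  9.12717923e-06]), 'tcp_pos': array([ 0.17029228, -0.54874416,  0.23846846]), 'orientation': array([-8.47188344e-04,  9.88710956e-01,  1.49832998e-01,  6.12883861e-07]), 'wrist_force': array([-0.42237387, -0.52685927,  0.29992694]), 'ft_torque': array([ 0.01448059, -0.00615984, -0.06558591]), 'grip_force': 0.0, 'finger_gap': 0.0852605175504455}
```

View pics/top0.png

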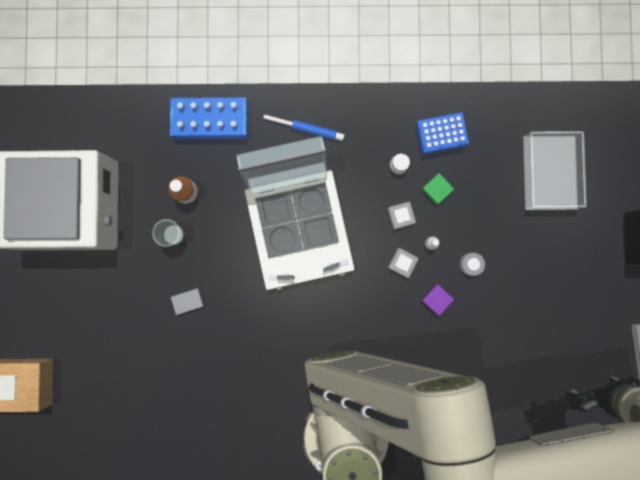

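View pics/side0.png

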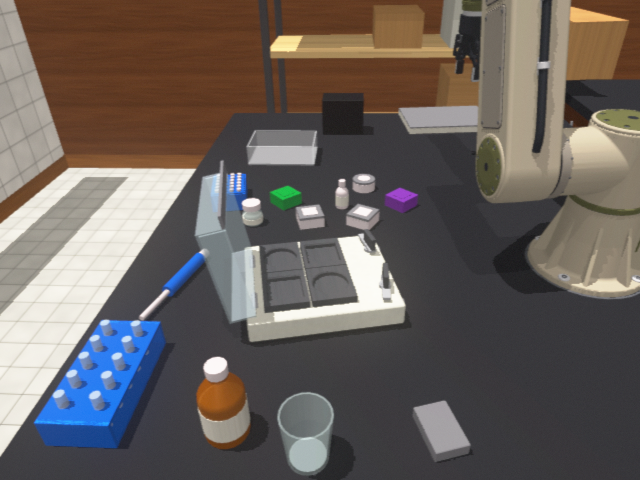

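The top view shows the carrier around (300,225), square tubs at (402,215) and (404,263), and a round tub at (472,264). The wash bottle is at (432,243) and the jar at (400,163). I'll crop in and measure.

Run:
```python
from h import *
c=cam('top'); im=c['pixels'].copy()
cv2.imwrite('pics/crop1.png',cv2.resize(im[130:300,230:370,::-1],None,fx=3.5,fy=3.5,interpolation=cv2.INTER_CUBIC))
hsv=cv2.cvtColor(im,cv2.COLOR_RGB2HSV)
m=((hsv[...,1]<45)&(hsv[...,2]>85)).astype(np.uint8)
n,l,s,ce=cv2.connectedComponentsWithStats(m)
for i in range(1,n):
    x,y,w,h,a=s[i]
    if a>60 and 90<y<320 and 140<x<600:
        r=cv2.minAreaRect(np.argwhere(l==i)[:,::-1].astype(np.float32))
        print(s[i],r,[ray(c,r[0],z)[:2].round(4) for z in(0,.03,.05)], cv2.boxPoints(r).round(1).tolist())
```

```text
[262 113  31  14 197] ((276.5758361816406, 119.17134857177734), (30.281082153320312, 7.270457744598389), 12.994616508483887) [array([0.852 , 0.1817]), array([0.8444, 0.1796]), array([0.8394, 0.1782])] [[261.0, 119.30000305175781], [262.6000061035156, 112.19999694824219], [292.1000061035156, 119.0], [290.5, 126.0999984741211]]
[335 131  10  10  76] ((339.6499938964844, 136.0500030517578), (8.854375839233398, 8.538147926330566), 18.43494987487793) [array([0.804 , 0.0098]), array([0.7973, 0.0109]), array([0.7929, 0.0116])] [[334.1000061035156, 138.6999969482422], [336.79998779296875, 130.60000610351562], [345.20001220703125, 133.39999389648438], [342.5, 141.5]]
[ 522  130   65   81 4956] ((554.3587036132812, 169.6953125), (79.90662384033203, 62.82577133178711), 88.31531524658203) [array([ 0.707 , -0.5726]), array([ 0.7022, -0.5609]), array([ 0.6989, -0.5532])] [[521.7999877929688, 130.6999969482422], [584.5999755859375, 128.8000030517578], [586.9000244140625, 208.6999969482422], [524.0999755859375, 210.60000610351562]]
[  235   136   120   155 12737] ((294.9103698730469, 213.21966552734
[... 2045 characters left out ...]
998779296875, 267.3999938964844], [397.6000061035156, 245.8000030517578], [419.6000061035156, 256.79998779296875], [408.79998779296875, 278.3999938964844]]
[460 252  26  24 499] ((472.5, 263.5), (23.0, 25.0), 90.0) [array([ 0.4542, -0.3444]), array([ 0.4539, -0.3369]), array([ 0.4538, -0.3319])] [[460.0, 252.0], [485.0, 252.0], [485.0, 275.0], [460.0, 275.0]]
[170 288  33  27 603] ((186.34146118164062, 301.07318115234375), (20.1846981048584, 30.233732223510742), 72.34988403320312) [array([0.3593, 0.4253]), array([0.3607, 0.4188]), array([0.3617, 0.4145])] [[168.89999389648438, 296.0], [197.6999969482422, 286.8999938964844], [203.8000030517578, 306.1000061035156], [175.0, 315.29998779296875]]
```

View pics/crop1.png

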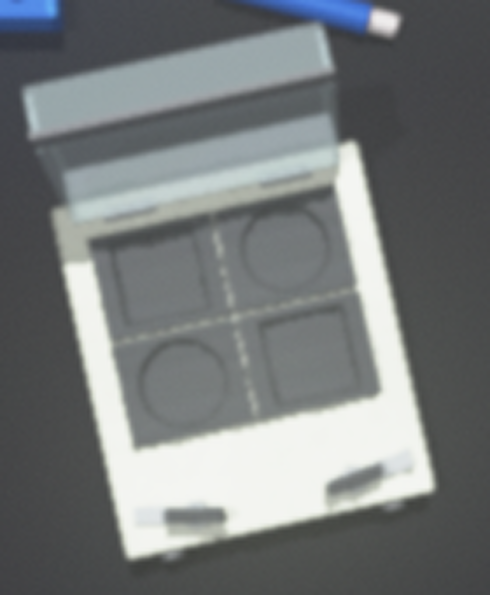

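```bash
cat >> h.py <<'E'
from scipy.ndimage import map_coordinates
def edge(c,p,q,half=5,pol=None,n=60,lo=.06):
    """subpixel edge points along p->q (pixels), fit line -> two pixel points on it"""
    g=cv2.cvtColor(c['pixels'],cv2.COLOR_RGB2GRAY).astype(float)
    p=np.array(p,float);q=np.array(q,float);d=(q-p)/np.linalg.norm(q-p);nrm=np.array([-d[1],d[0]])
    s=np.arange(-half,half+.01,.25);pts=[]
    for f in np.linspace(lo,1-lo,n):
        b=p+f*(q-p); xy=b[None]+s[:,None]*nrm
        pr=map_coordinates(g,[xy[:,1],xy[:,0]],order=1); gr=np.abs(np.gradient(pr))
        i=gr.argmax(); w=gr[max(0,i-6):i+7]; 
        if gr[i]>1.5: pts.append(b+nrm*np.sum(w*s[max(0,i-6):i+7])/w.sum())
    pts=np.array(pts,np.float32)
    vx,vy,x0,y0=cv2.fitLine(pts,cv2.DIST_HUBER,0,.01,.01).ravel()
    r=np.abs((pts[:,0]-x0)*-vy+(pts[:,1]-y0)*vx)
    return np.array([x0,y0]),np.array([vx,vy]),r.mean()
def inter(a,b):
    t=np.linalg.solve(np.array([a[1],-b[1]]).T,b[0]-a[0]); return a[0]+t[0]*a[1]
E
python3 - <<'E'
from h import *
c=cam('top')
f=lambda x,y:(x/3.5+230-.36,y/3.5+130-.36)
FL,FR,BL,BR=f(135,448),f(381,393),f(90,240),f(335,187)
e={'F':edge(c,FL,FR),'L':edge(c,FL,BL,lo=.1),'R':edge(c,FR,BR,lo=.1)}
dFL,dFR=f(127,558),f(435,487); e['DF']=edge(c,dFL,dFR); e['DL']=edge(c,dFL,f(70,270)); e['DR']=edge(c,dFR,f(360,150))
for k,v in e.items():
    print(k,v[2])
for a,b,z in(('F','L',.064),('F','R',.064),('DF','DL',.05),('DF','DR',.05)):
    u=inter(e[a],e[b]); print(a,b,u,ray(c,u,z)); 
def yaw(k,z):
    v=e[k]; d=ray(c,v[0]+50*v[1],z)-ray(c,v[0]-50*v[1],z); return np.arctan2(d[1],d[0])
for k in e: print(k,yaw(k,.064))
fl=ray(c,inter(e['F'],e['L']),.064);fr=ray(c,inter(e['F'],e['R']),.064);print('width',np.linalg.norm(fl-fr))
dl=ray(c,inter(e['DF'],e['DL']),.05);dr=ray(c,inter(e['DF'],e['DR']),.05);print('dw',np.linalg.norm(dl-dr))
t=np.arctan2(*( (fr-fl)[:2]*[1,-1])); print('yaw',t)
for t,m,off in((t,(fl+fr)/2,None),(np.arctan2((dr-dl)[0],-(dr-dl)[1]),(dl+dr)/2,.160)):
    x=np.array([np.cos(t),np.sin(t)])
    if off: print('origin from deck',m[:2]+off*x,t)
    else: print('origin from nests',m[:2]+.079*x,t)
E
```

```text
F 0.14227936
L 0.093825154
R 0.06968439
DF 0.09459118
DL 0.078837775
DR 0.07025251
F L [267.9066  258.41217] [0.47076334 0.20085116 0.064     ]
F R [338.8076  242.50873] [0.51059438 0.01690905 0.064     ]
DF DL [265.74887 289.6781 ] [0.38972536 0.20783805 0.05      ]
DF DR [354.13657 269.72742] [ 0.43985528 -0.02285297  0.05      ]
F -1.3575477356089605
L -2.9284122179803056
R -2.927628689032125
DF -1.3568195051804468
DL -2.927857269185576
DR -2.9286711420323486
width 0.1882052451385163
dw 0.23607489210449936
yaw 0.21324879668018187
origin from nests [0.56788939 0.12559937] 0.21324879668018187
origin from deck [0.57114139 0.12646815] 0.21397666877559568
```

Run:
```python
from h import *
c=cam('top')
g=cv2.cvtColor(c['pixels'],cv2.COLOR_RGB2GRAY).astype(float)
f=lambda x,y:np.array((x/3.5+230-.36,y/3.5+130-.36))
def seam(p,q):
    d=(q-p)/np.linalg.norm(q-p);n=np.array([-d[1],d[0]]);s=np.arange(-3,3.01,.2);P=[]
    for t in np.linspace(.08,.92,60):
        xy=(p+t*(q-p))+s[:,None]*n; pr=map_coordinates(g,[xy[:,1],xy[:,0]],order=1); w=np.clip(pr-np.median(pr)-3,0,None)
        if w.sum()>0: P.append(p+t*(q-p)+n*(w*s).sum()/w.sum())
    P=np.array(P,np.float32); v=cv2.fitLine(P,cv2.DIST_HUBER,0,.01,.01).ravel(); return v[2:],v[:2]
a=seam(f(113,344),f(358,290)); b=seam(f(214,214),f(257,420))
u=inter(a,b); O=np.array([.5711,.1265]);t=.2138;R=np.array([[np.cos(t),-np.sin(t)],[np.sin(t),np.cos(t)]])
for z in(.05,.064): p=ray(c,u,z)[:2]; print('seam',u,z,p,R.T@(p-O))
# nests' local profiles along local x and y through the two columns at z=.064
for y in(.047,-.047,.09,-.09):
    xs=np.arange(-.17,.09,.001); pr=[]
    for x in xs:
        q=proj(c,[*(O+R@[x,y]),.06]); pr.append(map_coordinates(g,[[q[1]],[q[0]]],order=1)[0])
    pr=np.array(pr); gr=np.gradient(pr); i=[k for k in range(2,len(gr)-2) if abs(gr[k])>2.5 and abs(gr[k])==max(abs(gr[k-2:k+3]))]
    print(y,[(round(xs[k],3),round(gr[k],1)) for k in i])
for x in(-.041,.041,-.07):
    ys=np.arange(-.13,.13,.001); pr=[]
    for y in ys:
        q=proj(c,[*(O+R@[x,y]),.06]); pr.append(map_coordinates(g,[[q[1]],[q[0]]],order=1)[0])
    pr=np.array(pr); gr=np.gradient(pr); i=[k for k in range(2,len(gr)-2) if abs(gr[k])>1.2 and abs(gr[k])==max(abs(gr[k-2:k+3]))]
    print(x,[(round(ys[k],3),round(gr[k],1)) for k in i])
```

```text
seam [296.53214 220.18094] 0.05 [0.57063525 0.12674084] [-0.00040306  0.00033397]
seam [296.53214 220.18094] 0.064 [0.5694925 0.1262222] [-1.62983860e-03  6.95972159e-05]
0.047 [(np.float64(-0.159), np.float64(15.6)), (np.float64(-0.146), np.float64(-9.5)), (np.float64(-0.135), np.float64(22.7)), (np.float64(-0.082), np.float64(-20.3)), (np.float64(-0.013), np.float64(-4.8)), (np.float64(-0.005), np.float64(6.6)), (np.float64(0.001), np.float64(-5.1)), (np.float64(0.065), np.float64(-5.3)), (np.float64(0.081), np.float64(13.7))]
-0.047 [(np.float64(-0.159), np.float64(28.8)), (np.float64(-0.151), np.float64(-9.8)), (np.float64(-0.146), np.float64(-11.6)), (np.float64(-0.135), np.float64(21.9)), (np.float64(-0.083), np.float64(-15.8)), (np.float64(-0.013), np.float64(-4.8)), (np.float64(-0.002), np.float64(5.9)), (np.float64(0.002), np.float64(-5.7)), (np.float64(0.067), np.float64(-5.1)), (np.float64(0.08), np.float64(13.0)), (np.float64(0.087), np.float64(-5.2))]
0.09 [(np.float64(-0.16), np.float64(25.0)), (np.float64(-0.142), np.float64(-4.5)), (np.float64(-0.126), np.float64(2.6)
[... 1335 characters left out ...]
(-0.004), np.float64(1.5)), (np.float64(0.002), np.float64(-1.8)), (np.float64(0.013), np.float64(-1.7)), (np.float64(0.018), np.float64(1.6)), (np.float64(0.076), np.float64(-3.3)), (np.float64(0.082), np.float64(4.2)), (np.float64(0.095), np.float64(20.0)), (np.float64(0.116), np.float64(-29.9))]
-0.07 [(np.float64(-0.118), np.float64(26.4)), (np.float64(-0.094), np.float64(-20.0)), (np.float64(-0.08), np.float64(-1.3)), (np.float64(-0.022), np.float64(-1.6)), (np.float64(-0.014), np.float64(2.5)), (np.float64(-0.003), np.float64(7.7)), (np.float64(0.002), np.float64(-8.9)), (np.float64(0.066), np.float64(1.6)), (np.float64(0.094), np.float64(18.6)), (np.float64(0.117), np.float64(-29.6))]
```

```bash
cat >> h.py <<'E'
O=np.array([.5701,.1263]);T=.2138;RC=np.array([[np.cos(T),-np.sin(T)],[np.sin(T),np.cos(T)]])
W=lambda x,y:O+RC@[x,y]
def tubs(c,thr=85,vmin=195,box=(140,600,100,330)):
    hsv=cv2.cvtColor(c['pixels'],cv2.COLOR_RGB2HSV)
    m=((hsv[...,1]<60)&(hsv[...,2]>thr)).astype(np.uint8); n,l,s,ce=cv2.connectedComponentsWithStats(m)
    for i in range(1,n):
        x,y,w,h,a=s[i]
        if 350<a<900 and box[0]<x<box[1] and box[2]<y<box[3]:
            P=np.argwhere(l==i)[:,::-1].astype(np.float32); r=cv2.minAreaRect(P)
            B=np.argwhere((l==i)&(hsv[...,2]>vmin))[:,::-1].astype(np.float32)
            rb=cv2.minAreaRect(B) if len(B)>10 else None
            print('px',np.round(r[0],1),'area',a,'comp',ray(c,r[0],.03)[:2].round(4),'ang',round(r[2],1),'size_mm',np.round(np.array(r[1])*2.64,0),'| white n',len(B), None if rb is None else (ray(c,B.mean(0),.03)[:2].round(4),round(rb[2],1),np.round(np.array(rb[1])*2.64,0)))
E
python3 - <<'E'
from h import *
c=cam('top'); tubs(c)
cv2.imwrite('pics/crop2.png',cv2.resize(c['pixels'][190:310,375:495,::-1],None,fx=5,fy=5,interpolation=cv2.INTER_CUBIC))
for k,p in dict(nl=(-.04,.0475),fr=(.04,-.0475),fl=(.04,.0475),nr=(-.04,-.0475),lb=(-.138,.06),rb=(-.138,-.06),hinge=(.094,0)).items(): print(k,W(*p).round(4))
E
```

```text
px [399.5 163. ] area 365 comp [ 0.7233 -0.1482] ang 45.0 size_mm [50. 58.] | white n 202 (array([ 0.7272, -0.1513]), 90.0, array([40., 40.]))
px [401.5 214.6] area 589 comp [ 0.5851 -0.1513] ang 74.1 size_mm [63. 65.] | white n 194 (array([ 0.5852, -0.1524]), 74.1, array([37., 37.]))
px [167.5 232.5] area 708 comp [0.5421 0.4699] ang 90.0 size_mm [71. 82.] | white n 1 None
px [403. 262.] area 602 comp [ 0.4593 -0.1534] ang 26.6 size_mm [66. 64.] | white n 197 (array([ 0.4584, -0.1548]), 26.6, array([37., 37.]))
px [472.5 263.5] area 500 comp [ 0.4539 -0.3369] ang 90.0 size_mm [61. 66.] | white n 124 (array([ 0.4538, -0.339 ]), 90.0, array([29., 32.]))
px [186.3 301.1] area 603 comp [0.3607 0.4188] ang 72.3 size_mm [53. 80.] | white n 0 None
nl [0.5209 0.1642]
fr [0.6193 0.0884]
fl [0.5991 0.1812]
nr [0.5411 0.0714]
lb [0.4225 0.1557]
rb [0.448  0.0384]
hinge [0.662  0.1462]
```

View pics/crop2.png

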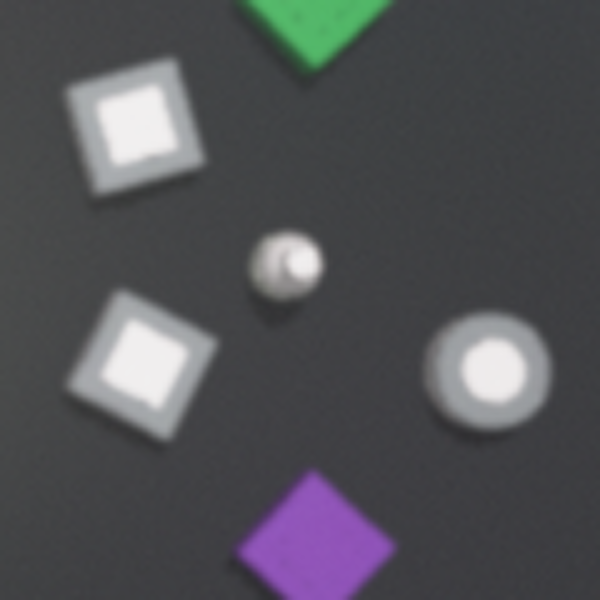

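Two square tubs and one round tub are on the bench. I'll start with the round tub.

Call:
move_arm --moves '[0.142,0.105,-0.04,-0.045,0.08,0.284,0.21,-0.09,-0.087,0.08,0.284,0.21,-0.09,-0.087,0.08,0.284,0.21,-0.09,-0.087,0.08,0.284,0.21,-0.09,-0.087,0.08,0.284,0.21,-0.09,-0.087,0.08,0.284,0.21,-0.09,-0.087,0.08,0.284,0.21,-0.09,-0.087,0.08,0.284,0.21,-0.09,-0.087,0.08,0.284,0.21,-0.09,-0.087,0.08,0.284,0.21,-0.09,-0.087,0.08,0.284,0.21,-0.09,-0.087,0.08]' --newtons 35

```text
clock: 1.3
tcp_pos: [0.4542, -0.3393, 0.1493]
orientation: [0.0, 0.994, 0.107, -0.0]
wrist_force: [-0.5, -0.3, 0.1]
finger_gap: 0.0802
grip_force: 0.0
```

Call:
move_arm --moves '[0,0,-0.04,0,0.08,0,0,-0.08,0,0.08,0,0,-0.115,0,0.08,0,0,-0.134,0,0.08,0,0,-0.134,0,0.08,0,0,-0.134,0,0.08,0,0,-0.134,0,0.05,0,0,-0.134,0,0.05,0,0,-0.134,0,0.05,0,0,-0.134,0,0.05,0,0,-0.134,0,0.05,0,0,-0.134,0,0.05]'

```text
clock: 2.3
tcp_pos: [0.4556, -0.3412, 0.018]
orientation: [0.002, 0.994, 0.107, 0.001]
wrist_force: [-2.1, -0.5, 6.8]
finger_gap: 0.0587
grip_force: 38.4
```

Run:
```python
from h import *
c=cam('side'); save(c,'side1.png')
c=cam('top'); tubs(c)
cv2.imwrite('pics/t1.png',c['pixels'][:,:,::-1])
print(env.get_state()['tcp_pos'],env.get_state()['finger_gap'],env.get_state()['grip_force'])
```

```text
px [399.5 163. ] area 365 comp [ 0.7233 -0.1482] ang 45.0 size_mm [50. 58.] | white n 202 (array([ 0.7272, -0.1513]), 90.0, array([40., 40.]))
px [401.5 214.6] area 592 comp [ 0.5851 -0.1513] ang 74.1 size_mm [63. 65.] | white n 193 (array([ 0.5852, -0.1523]), 74.1, array([37., 37.]))
px [167.5 232.5] area 708 comp [0.5421 0.4699] ang 90.0 size_mm [71. 82.] | white n 3 None
px [403.2 262.1] area 601 comp [ 0.459  -0.1539] ang 26.6 size_mm [65. 64.] | white n 197 (array([ 0.4585, -0.1546]), 26.6, array([37., 38.]))
px [186.3 301.1] area 603 comp [0.3607 0.4188] ang 72.3 size_mm [53. 80.] | white n 0 None
[ 0.45558321 -0.34116449  0.01799285] 0.058211771521168014 38.355215191841125
```

View pics/side1.png

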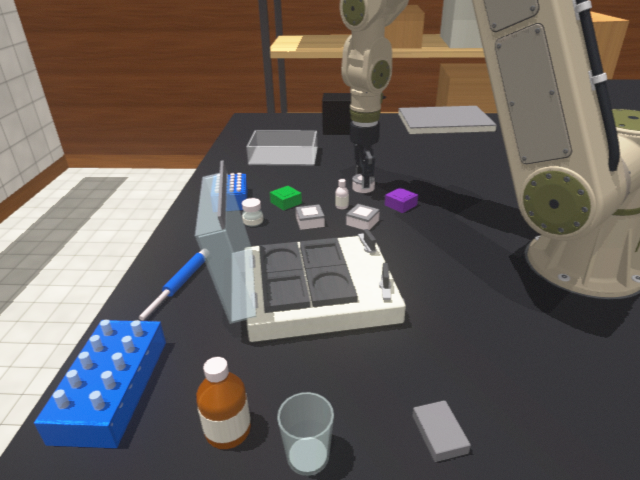

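Grip is firm at 58 mm, and the side view shows no fourth tub and the hood still standing. I'll lift and carry.

Call:
move_arm --moves '[0,0,0.04,0,0.05,0,0,0.08,0,0.05,0,0,0.12,0,0.05,0,0,0.14,0,0.05,0.005,0.04,0.14,0,0.05,0.01,0.08,0.14,0,0.05,0.015,0.12,0.14,0,0.05,0.02,0.16,0.14,0,0.05,0.026,0.2,0.14,0,0.05,0.031,0.24,0.14,0,0.05,0.036,0.28,0.14,0,0.05,0.041,0.32,0.14,0,0.05]'

```text
clock: 3.4
tcp_pos: [0.4956, -0.0173, 0.1566]
orientation: [0.0, 0.994, 0.107, 0.001]
wrist_force: [0.4, 0.1, -0.4]
finger_gap: 0.0585
grip_force: 38.8
```

Call:
move_arm --moves '[0.005,0.04,0,0,0.05,0.01,0.08,0,0,0.05,0.015,0.12,0,0,0.05,0.02,0.15,0,0,0.05,0.026,0.182,0,0,0.05,0.026,0.182,0,0,0.05,0.026,0.182,0,0,0.05,0.026,0.182,0,0,0.05]'

```text
clock: 4.07
tcp_pos: [0.5212, 0.1628, 0.1558]
orientation: [0.0, 0.994, 0.107, 0.0]
wrist_force: [-0.0, -0.0, -0.6]
finger_gap: 0.0587
grip_force: 38.7
```

Run:
```python
from h import *
s=env.get_state(); print(s['tcp_pos'],s['finger_gap'],s['grip_force'],s['wrist_force'])
c=cam('side'); save(c,'side2.png'); cv2.imwrite('pics/s2.png',cv2.resize(c['pixels'][120:340,200:450,::-1],None,fx=2.5,fy=2.5,interpolation=cv2.INTER_CUBIC))
```

```text
[0.52123368 0.16280054 0.15581982] 0.05871325559934722 38.73880237340927 [-0.03003639 -0.04929714 -0.63390426]
```

View pics/s2.png

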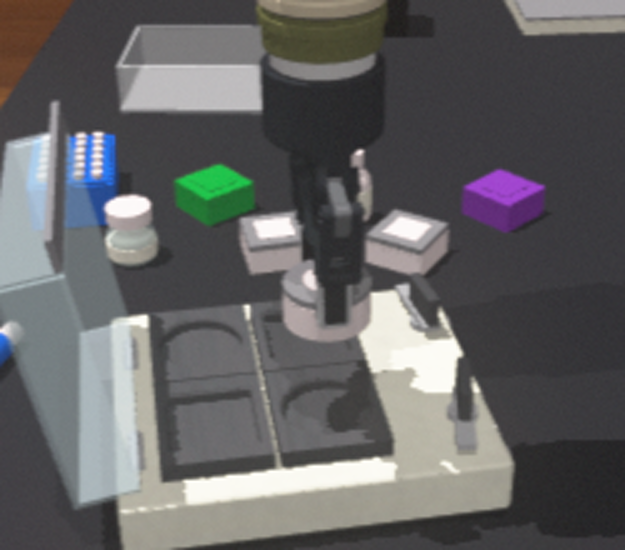

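The tub is held upright over the near-left pocket. Lowering it gently.

Call:
move_arm --moves '[0,0,-0.03,0,0.05,0,0,-0.055,0,0.05,0,0,-0.065,0,0.05,0,0,-0.069,0,0.05,0,0,-0.072,0,0.05,0,0,-0.074,0,0.05,0,0,-0.076,0,0.05,0,0,-0.076,0,0.05,0,0,-0.076,0,0.05]'

```text
clock: 4.87
tcp_pos: [0.5219, 0.1629, 0.0801]
orientation: [0.0, 0.994, 0.107, 0.001]
wrist_force: [1.3, -0.3, -0.3]
finger_gap: 0.0586
grip_force: 38.8
```

Call:
move_arm --moves '[0.001,0,-0.002,0,0.05,0.001,0,-0.004,0,0.05,0.001,0,-0.006,0,0.05,0.001,0,-0.006,0,0.05]'

```text
clock: 5.2
tcp_pos: [0.5224, 0.1628, 0.0732]
orientation: [0.0, 0.994, 0.107, 0.0]
wrist_force: [-0.0, 0.5, -1.3]
finger_gap: 0.0588
grip_force: 38.8
```

Call:
move_arm --moves '[0.001,0,-0.006,0,0.068,0.001,0,-0.006,0,0.072,0.001,0,-0.006,0,0.072,0.001,0,-0.006,0,0.072,0.001,0,0.03,0,0.072,0.001,0,0.07,0,0.08,0.001,0,0.085,0,0.08,0.001,0,0.085,0,0.08]'

```text
clock: 5.87
tcp_pos: [0.5264, 0.1633, 0.1633]
orientation: [-0.0, 0.994, 0.107, 0.004]
wrist_force: [0.9, -0.3, 0.7]
finger_gap: 0.0801
grip_force: 0.0
```

Run:
```python
from h import *
s=env.get_state(); print(s['tcp_pos'],s['finger_gap'],s['wrist_force'])
c=cam('side'); cv2.imwrite('pics/s3.png',cv2.resize(c['pixels'][120:340,200:450,::-1],None,fx=2.5,fy=2.5,interpolation=cv2.INTER_CUBIC))
c=cam('top'); tubs(c)
```

```text
[0.52641416 0.1632821  0.16329245] 0.08005665881346372 [ 0.93476765 -0.25362565  0.65249887]
px [399.5 163. ] area 365 comp [ 0.7233 -0.1482] ang 45.0 size_mm [50. 58.] | white n 202 (array([ 0.7272, -0.1513]), 90.0, array([40., 40.]))
px [401.5 214.7] area 591 comp [ 0.5849 -0.1513] ang 74.1 size_mm [63. 65.] | white n 195 (array([ 0.5852, -0.1523]), 74.1, array([37., 37.]))
px [167.5 232.5] area 707 comp [0.5421 0.4699] ang 90.0 size_mm [71. 82.] | white n 6 None
px [403.2 262.1] area 600 comp [ 0.459  -0.1539] ang 26.6 size_mm [65. 64.] | white n 199 (array([ 0.4584, -0.1547]), 26.6, array([37., 38.]))
px [186.3 301.1] area 606 comp [0.3608 0.4188] ang 72.5 size_mm [54. 80.] | white n 0 None
```

View pics/s3.png

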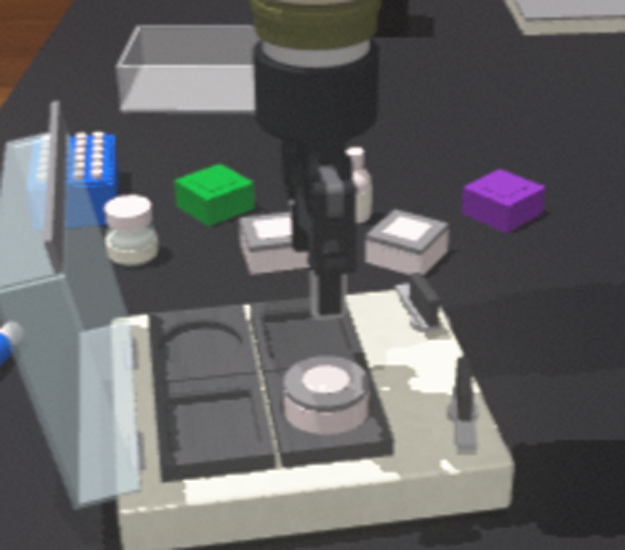

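The round tub sits level and low in its pocket. Next is square tub A.

Call:
move_arm --moves '[0.008,-0.04,0,0.01,0.08,0.016,-0.08,0,0.02,0.08,0.024,-0.12,0,0.03,0.08,0.032,-0.16,0,0.04,0.08,0.04,-0.2,0,0.05,0.08,0.048,-0.24,0,0.062,0.08,0.056,-0.28,0,0.062,0.08,0.0635,-0.317,0,0.062,0.08,0.0635,-0.317,0,0.062,0.08,0.0635,-0.317,0,0.062,0.08,0.0635,-0.317,-0.04,0.062,0.08,0.0635,-0.317,-0.07,0.062,0.08]'

```text
clock: 6.97
tcp_pos: [0.5868, -0.1535, 0.0871]
orientation: [0.0, 0.99, 0.138, 0.0]
wrist_force: [-0.1, 0.4, -0.3]
finger_gap: 0.0799
grip_force: 0.0
```

Call:
move_arm --moves '[0,0,-0.04,0,0.08,0,0,-0.065,0,0.08,0,0,-0.077,0,0.08,0,0,-0.077,0,0.08,0,0,-0.077,0,0.08,0,0,-0.077,0,0.05,0,0,-0.077,0,0.05,0,0,-0.077,0,0.05,0,0,-0.077,0,0.05,0,0,-0.077,0,0.05]'

```text
clock: 7.8
tcp_pos: [0.5881, -0.1544, 0.013]
orientation: [0.001, 0.99, 0.138, 0.001]
wrist_force: [-0.1, 1.8, 6.7]
finger_gap: 0.0577
grip_force: 39.5
```

Call:
move_arm --moves '[0,0,0.04,0,0.05,0,0,0.08,0,0.05,0,0,0.12,0,0.05,0,0,0.14,0,0.05,-0.008,0.04,0.14,-0.02,0.05,-0.016,0.08,0.14,-0.04,0.05,-0.024,0.12,0.14,-0.063,0.05,-0.032,0.16,0.14,-0.063,0.05,-0.042,0.2,0.14,-0.063,0.05,-0.042,0.224,0.14,-0.063,0.05,-0.042,0.224,0.14,-0.063,0.05,-0.042,0.224,0.14,-0.063,0.05]'

```text
clock: 8.8
tcp_pos: [0.5446, 0.0711, 0.1516]
orientation: [0.0, 0.994, 0.108, 0.0]
wrist_force: [0.1, -0.4, -0.6]
finger_gap: 0.0574
grip_force: 38.6
```

Run:
```python
from h import *
s=env.get_state(); print(s['tcp_pos'],s['orientation'],s['finger_gap'],s['wrist_force'])
c=cam('top'); tubs(c)
```

```text
[0.54457135 0.07107177 0.15157577] [2.53716448e-04 9.94186304e-01 1.07673093e-01 1.83932823e-04] 0.05740873223893592 [ 0.12826468 -0.40997544 -0.56835177]
px [399.5 163. ] area 365 comp [ 0.7233 -0.1482] ang 45.0 size_mm [50. 58.] | white n 202 (array([ 0.7272, -0.1513]), 90.0, array([40., 40.]))
px [167.5 232.5] area 708 comp [0.5421 0.4699] ang 90.0 size_mm [71. 82.] | white n 6 None
px [403.2 262.1] area 595 comp [ 0.459  -0.1539] ang 26.6 size_mm [65. 64.] | white n 198 (array([ 0.4585, -0.1547]), 26.6, array([37., 38.]))
px [186.3 301.1] area 604 comp [0.3607 0.4188] ang 72.3 size_mm [53. 80.] | white n 0 None
```

Call:
move_arm --moves '[0,-0.0005,-0.03,0,0.05,0,-0.0005,-0.055,0,0.05,0,-0.0005,-0.065,0,0.05,0,-0.0005,-0.07,0,0.05,0,-0.0005,-0.073,0,0.05,0,-0.0005,-0.075,0,0.05,0,-0.0005,-0.077,0,0.05,0,-0.0005,-0.077,0,0.05,0,-0.0005,-0.077,0,0.05]'

```text
clock: 9.6
tcp_pos: [0.5456, 0.0686, 0.0768]
orientation: [0.001, 0.994, 0.106, 0.001]
wrist_force: [-4.8, -0.7, 7.5]
finger_gap: 0.0574
grip_force: 39.6
```

Call:
move_arm --moves '[0,0,0.004,0,0.05,-0.002,-0.001,0.004,0,0.05,-0.002,-0.001,0.002,0,0.05,-0.002,-0.001,0,0,0.05,-0.002,-0.001,-0.002,0,0.05,-0.002,-0.001,-0.002,0,0.05,-0.002,-0.001,-0.002,0,0.05]'

```text
clock: 10.18
tcp_pos: [0.5442, 0.0684, 0.0758]
orientation: [0.0, 0.994, 0.106, 0.002]
wrist_force: [-7.3, 1.9, 22.7]
finger_gap: 0.0574
grip_force: 42.3
```

Run:
```python
from h import *
s=env.get_state(); print(s['tcp_pos'],s['ft_torque'],s['finger_gap'],s['wrist_force'])
c=cam('side'); cv2.imwrite('pics/s4.png',cv2.resize(c['pixels'][180:320,240:400,::-1],None,fx=4,fy=4,interpolation=cv2.INTER_CUBIC))
```

```text
[0.54416906 0.0684202  0.07583043] [-0.29872306  1.30417752 -0.13949375] 0.057412617734082266 [-7.31512816  1.86365828 22.73289908]
```

View pics/s4.png

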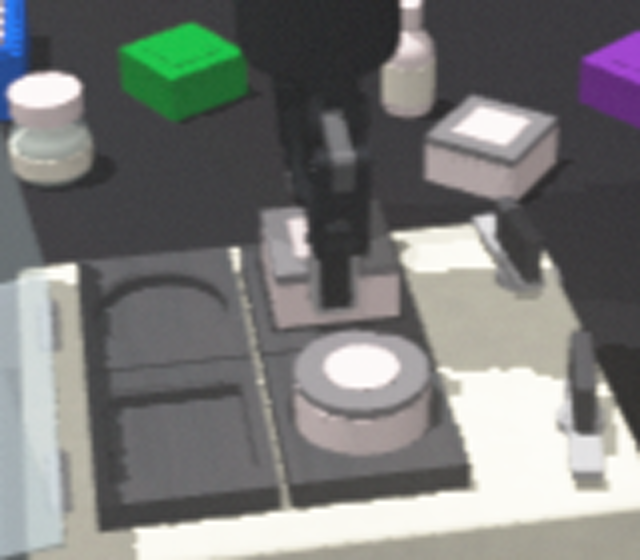

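Call:
move_arm --moves '[0,0,0.008,0,0.05,-0.002,0,0.008,0,0.05,-0.002,0,0.006,0,0.05,-0.002,0,0.004,0,0.05,-0.002,0,0.002,0,0.05,-0.002,0,0.001,0,0.05,-0.002,0,0.001,0,0.05]'

```text
clock: 10.82
tcp_pos: [0.5422, 0.0685, 0.0742]
orientation: [-0.0, 0.994, 0.106, 0.001]
wrist_force: [0.6, 1.0, 10.3]
finger_gap: 0.0573
grip_force: 41.0
```

Call:
move_arm --moves '[0,-0.001,0,0,0.05,0,-0.001,-0.002,0,0.05,0,-0.001,-0.003,0,0.05,0,-0.001,-0.003,0,0.05]'

```text
clock: 11.15
tcp_pos: [0.5434, 0.0687, 0.072]
orientation: [-0.001, 0.994, 0.107, 0.003]
wrist_force: [0.9, 5.6, 12.0]
finger_gap: 0.0572
grip_force: 41.9
```

Call:
move_arm --moves '[0,0.001,0.001,0,0.05,0,0.001,0.001,0,0.05,0,0.001,0.001,0,0.062,0,0.001,0.001,0,0.068,0,0.001,0.001,0,0.07,0,0.001,0.001,0,0.07,0,0.001,0.001,0,0.07]'

```text
clock: 11.73
tcp_pos: [0.5403, 0.0682, 0.0707]
orientation: [-0.0, 0.994, 0.106, -0.001]
wrist_force: [0.2, -0.1, 0.4]
finger_gap: 0.0701
grip_force: 0.0
```

Run:
```python
from h import *
s=env.get_state(); print(s['tcp_pos'],s['ft_torque'],s['finger_gap'],s['wrist_force'])
```

```text
[0.54026789 0.06815316 0.07065849] [-0.02805695 -0.02626299  0.0056825 ] 0.07009802622601846 [ 0.15255207 -0.14871911  0.35692035]
```

Call:
move_arm --moves '[0,0,0.03,0,0.07,0,0,0.06,0,0.08,0,0,0.09,0,0.08,-0.02,-0.04,0.09,0,0.08,-0.04,-0.08,0.09,-0.1,0.08,-0.05,-0.12,0.09,-0.2,0.08,-0.06,-0.16,0.09,-0.3,0.08,-0.07,-0.19,0.09,-0.4,0.08,-0.082,-0.225,0.09,-0.5,0.08,-0.082,-0.225,0.09,-0.6,0.08,-0.082,-0.225,0.09,-0.7,0.08,-0.082,-0.225,0.09,-0.7,0.08]'

```text
clock: 12.73
tcp_pos: [0.4583, -0.1577, 0.1611]
orientation: [-0.0, 0.97, -0.242, -0.0]
wrist_force: [0.3, 0.0, 0.2]
finger_gap: 0.08
grip_force: 0.0
```

Run:
```python
from h import *
s=env.get_state(); print(s['tcp_pos'],s['orientation'],s['finger_gap'],s['wrist_force'])
a=cam('side')['pixels'][180:320,240:400]; 
c=cam('top'); b=c['pixels'][150:310,240:400]; tubs(c)
f=lambda x:cv2.resize(x[...,::-1],(400,int(400*x.shape[0]/x.shape[1])),interpolation=cv2.INTER_CUBIC)
a,b=f(a),f(b); h=max(len(a),len(b)); a=np.pad(a,((0,h-len(a)),(0,0),(0,0)));b=np.pad(b,((0,h-len(b)),(0,0),(0,0)))
cv2.imwrite('pics/s5.png',np.hstack([a,b]))
```

```text
[ 0.45826834 -0.15771195  0.16112743] [-1.32970674e-05  9.70261316e-01 -2.42059728e-01 -2.59070884e-04] 0.08001996952155624 [0.3019775  0.01536846 0.22689966]
px [399.5 163. ] area 364 comp [ 0.7233 -0.1482] ang 45.0 size_mm [50. 58.] | white n 202 (array([ 0.7272, -0.1513]), 90.0, array([40., 40.]))
px [167.5 232.5] area 706 comp [0.5421 0.4699] ang 90.0 size_mm [71. 82.] | white n 3 None
px [186.3 301.1] area 603 comp [0.3607 0.4188] ang 72.3 size_mm [53. 80.] | white n 0 None
```

View pics/s5.png

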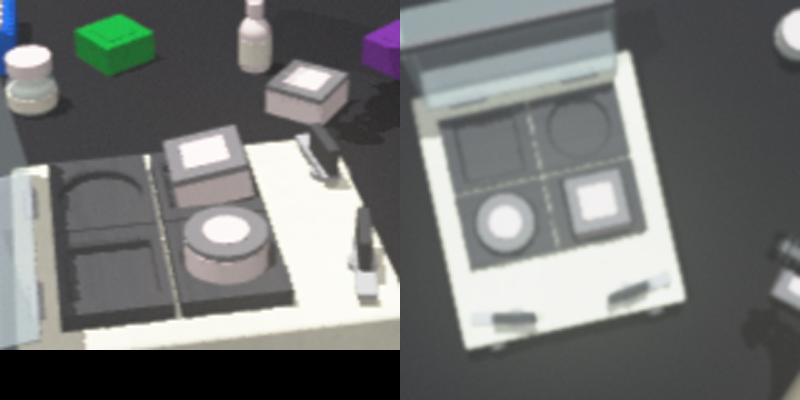

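Tub A looks slightly tilted, with its near side high. I'll press it down later. Next is tub B.

Call:
move_arm --moves '[0,0.001,-0.04,-0.01,0.08,0,0.001,-0.08,-0.01,0.08,0,0.001,-0.115,-0.01,0.08,0,0.001,-0.14,-0.01,0.08,0,0.001,-0.141,-0.01,0.08,0,0.001,-0.141,-0.01,0.08,0,0.001,-0.141,-0.01,0.05,0,0.001,-0.141,-0.01,0.05,0,0.001,-0.141,-0.01,0.05,0,0.001,-0.141,-0.01,0.05,0,0.001,-0.141,-0.01,0.05,0,0.001,-0.141,-0.01,0.05]'

```text
clock: 13.83
tcp_pos: [0.4601, -0.1577, 0.0225]
orientation: [-0.0, 0.97, -0.245, 0.002]
wrist_force: [0.2, 0.4, 7.9]
finger_gap: 0.0568
grip_force: 38.6
```

Call:
move_arm --moves '[0,0,0.04,0,0.05,0,0,0.08,0,0.05,0,0,0.12,0,0.05,0.01,0.03,0.135,0.1,0.05,0.023,0.065,0.135,0.2,0.05,0.036,0.1,0.135,0.3,0.05,0.05,0.135,0.135,0.4,0.05,0.063,0.17,0.135,0.5,0.05,0.075,0.205,0.135,0.6,0.05,0.09,0.24,0.135,0.7085,0.05,0.102,0.275,0.135,0.7085,0.05,0.115,0.3,0.135,0.7085,0.05]'

```text
clock: 14.83
tcp_pos: [0.5735, 0.1461, 0.1563]
orientation: [-0.001, 0.994, 0.107, 0.001]
wrist_force: [0.6, -0.6, -1.5]
finger_gap: 0.0566
grip_force: 39.1
```

Call:
move_arm --moves '[0.027,0.036,0,0,0.05,0.027,0.036,0,0,0.05,0.027,0.036,0,0,0.05,0.027,0.036,0,0,0.05,0.027,0.036,0,0,0.05]'

```text
clock: 15.25
tcp_pos: [0.5995, 0.1782, 0.1556]
orientation: [-0.0, 0.994, 0.106, -0.0]
wrist_force: [0.1, -0.5, -1.0]
finger_gap: 0.057
grip_force: 39.1
```

Run:
```python
from h import *
s=env.get_state(); print(s['tcp_pos'],s['orientation'],s['finger_gap'],s['wrist_force'],s['grip_force'])
a=cam('side')['pixels'][150:320,200:400]; 
c=cam('top'); b=c['pixels'][150:310,240:400]
cv2.imwrite('pics/s6.png',cv2.resize(a[...,::-1],None,fx=3.5,fy=3.5,interpolation=cv2.INTER_CUBIC))
```

```text
[0.59954411 0.17819248 0.15559396] [-2.94462331e-04  9.94369931e-01  1.05963388e-01 -3.38547801e-04] 0.05695404120780078 [ 0.1240194  -0.46978303 -1.01106196] 39.09614950418472
```

View pics/s6.png

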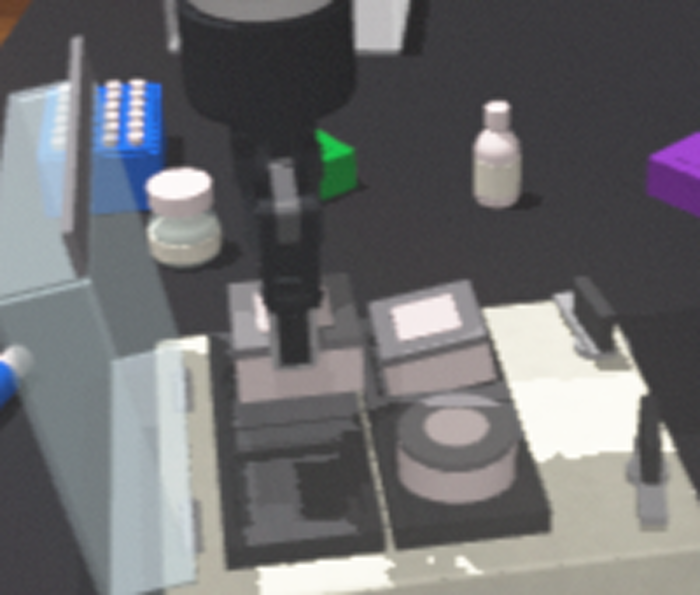

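A is tilted with its near side up. I'll lower B first, then fix A.

Call:
move_arm --moves '[0.001,0.0005,-0.03,0,0.05,0.001,0.0005,-0.05,0,0.05,0.001,0.0005,-0.062,0,0.05,0.001,0.0005,-0.066,0,0.05,0.001,0.0005,-0.069,0,0.05,0.001,0.0005,-0.071,0,0.05,0.001,0.0005,-0.071,0,0.05,0.001,0.0005,-0.071,0,0.05]'

```text
clock: 16.02
tcp_pos: [0.602, 0.1791, 0.0864]
orientation: [-0.0, 0.994, 0.106, 0.001]
wrist_force: [-1.5, -1.1, 5.9]
finger_gap: 0.057
grip_force: 39.8
```

Call:
move_arm --moves '[-0.001,-0.001,0.002,0,0.05,-0.001,-0.001,0,0,0.05,-0.001,-0.001,-0.002,0,0.05,-0.001,-0.001,-0.002,0,0.05]'

```text
clock: 16.35
tcp_pos: [0.6014, 0.1785, 0.0863]
orientation: [-0.0, 0.994, 0.106, 0.002]
wrist_force: [-6.5, -1.4, 19.8]
finger_gap: 0.0569
grip_force: 41.3
```

Call:
move_arm --moves '[0,0,0.005,0,0.05,-0.002,0,0.005,0,0.05,-0.002,0,0.003,0,0.05,-0.002,0,0.001,0,0.05,-0.002,0,0,0,0.05,-0.002,0,0,0,0.05]'

```text
clock: 16.85
tcp_pos: [0.6004, 0.1792, 0.0842]
orientation: [-0.001, 0.994, 0.106, 0.003]
wrist_force: [1.6, 0.8, 11.2]
finger_gap: 0.0573
grip_force: 40.9
```

Call:
move_arm --moves '[0.001,0,0.001,0,0.05,0.001,0,-0.001,0,0.05,0.001,0,-0.003,0,0.05,0.001,0,-0.003,0,0.05]'

```text
clock: 17.18
tcp_pos: [0.6024, 0.1796, 0.0817]
orientation: [-0.001, 0.994, 0.106, 0.004]
wrist_force: [3.4, 2.5, 10.2]
finger_gap: 0.0569
grip_force: 41.7
```

Call:
move_arm --moves '[0.002,0.001,0.001,0,0.05,0.003,0.001,0,0,0.05,0.003,0.001,-0.002,0,0.05,0.003,0.001,-0.002,0,0.05]'

```text
clock: 17.52
tcp_pos: [0.6037, 0.18, 0.0804]
orientation: [-0.001, 0.994, 0.107, 0.002]
wrist_force: [-3.7, -0.3, 19.8]
finger_gap: 0.0571
grip_force: 42.8
```

Call:
move_arm --moves '[0.0,0,0.002,0,0.05,-0.001,0,0.002,0,0.062,-0.001,0,0.002,0,0.07,-0.001,0,0.002,0,0.07,-0.001,0,0.002,0,0.07,-0.001,0,0.03,0,0.07,-0.001,0,0.07,0,0.07,-0.001,0,0.09,0,0,-0.03,-0.14,0.09,0,0,-0.03,-0.14,0.09,0,0,-0.03,-0.14,0.09,0,0,-0.03,-0.14,0.09,0,0]'

```text
clock: 18.52
tcp_pos: [0.571, 0.036, 0.1669]
orientation: [0.0, 0.994, 0.105, -0.001]
wrist_force: [-0.4, -0.1, 1.2]
finger_gap: 0.0095
grip_force: 0.0
```

Run:
```python
from h import *
s=env.get_state(); print(s['tcp_pos'],s['finger_gap'],s['wrist_force'])
C=cam('side');a=C['pixels'][180:320,230:390]; 
c=cam('top'); b=c['pixels'][150:310,240:400]
f=lambda x:cv2.resize(x[...,::-1],(400,int(400*x.shape[0]/x.shape[1])),interpolation=cv2.INTER_CUBIC)
a,b=f(a),f(b); h=max(len(a),len(b)); a=np.pad(a,((0,h-len(a)),(0,0),(0,0)))
cv2.imwrite('pics/s7.png',np.hstack([a,b]))
def tri(u,v):
    P=[k['K']@np.c_[k['R'],k['t']] for k in(c,C)]
    X=cv2.triangulatePoints(P[0],P[1],np.array(u,float).reshape(2,1),np.array(v,float).reshape(2,1)).ravel(); return X[:3]/X[3]
# white patches
for k,r in((c,(240,360,150,290)),(C,(230,390,190,320))):
    g=k['pixels'].min(2)[r[2]:r[3],r[0]:r[1]]
    n,l,s,ce=cv2.connectedComponentsWithStats((g>190).astype(np.uint8))
    for i in range(1,n):
        if 40<s[i][4]<400: print(s[i],ce[i]+[r[0],r[2]],ray(k,ce[i]+[r[0],r[2]],.085)[:2].round(4))
for k,p in dict(nl=(-.04,.0475),fl=(.04,.0475),nr=(-.04,-.0475)).items(): q=[*W(*p),.085]; print(k,proj(c,q).round(1),proj(C,q).round(1))
```

```text
[0.57095001 0.03603685 0.16691907] 0.009472887316101299 [-0.44598925 -0.08000838  1.19896446]
[ 12  27  57  15 197] [280.79695431 183.73096447] [0.6622 0.1655]
[ 71  31  10  37 275] [315.52727273 199.20727273] [0.6215 0.0764]
[ 84  33  30  13 290] [338.3        188.91724138] [0.6476 0.0176]
[116  35   4  35 107] [357.87850467 204.3271028 ] [ 0.6074 -0.0323]
[ 27  50  17  16 208] [274.88942308 207.41346154] [0.6011 0.1808]
[ 89  54  18  12 155] [336.69032258 208.83870968] [0.5962 0.0222]
[ 35  82  14  14 164] [281.70731707 238.3597561 ] [0.5214 0.1636]
[ 12   8  18   9 124] [250.55645161 202.25806452] [ 0.71   -0.0927]
[ 82  47  14  11 114] [317.96491228 241.38596491] [0.5491 0.0639]
[111  46  18   5  52] [349.40384615 238.19230769] [0.4884 0.0505]
[ 43  76  22  17 261] [283.61302682 274.14942529] [0.6023 0.1716]
[ 91  76  19  11 176] [329.875      271.11931818] [0.5217 0.16  ]
nl [281.5 238.5] [330.2 272.5]
fl [274.8 208.2] [284.7 277.5]
nr [317.7 230.4] [321.9 243.6]
```

View pics/s7.png

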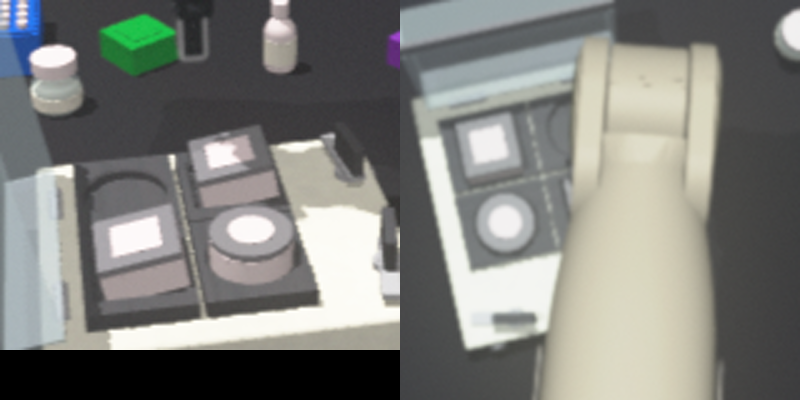

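Both square tubs have their near edge slightly up. I'll press those edges down with the closed fingers, B first.

Call:
move_arm --moves '[0.003,0.04,0,0,0,0.006,0.08,0,0,0,0.009,0.12,0,0,0,0.0105,0.14,0,0,0,0.0105,0.14,0,0,0,0.0105,0.14,-0.03,0,0,0.0105,0.14,-0.055,0,0,0.0105,0.14,-0.062,0,0,0.0105,0.14,-0.066,0,0,0.0105,0.14,-0.07,0,0,0.0105,0.14,-0.07,0,0]'

```text
clock: 19.53
tcp_pos: [0.5811, 0.18, 0.1013]
orientation: [-0.001, 0.994, 0.107, -0.001]
wrist_force: [-11.0, -0.3, 21.2]
finger_gap: 0.0004
grip_force: 9.5
```

Call:
move_arm --moves '[0.003,0,0,0,0,0.006,0,0,0,0,0.008,0,-0.001,0,0,0.008,0,-0.001,0,0]'

```text
clock: 19.87
tcp_pos: [0.5905, 0.1802, 0.0999]
orientation: [-0.001, 0.994, 0.107, 0.0]
wrist_force: [-8.2, 0.9, 18.5]
finger_gap: 0.0001
grip_force: 8.3
```

Call:
move_arm --moves '[0,0,0.03,0,0,-0.04,-0.01,0.03,0,0,-0.068,-0.017,0.03,0,0,-0.068,-0.017,0.03,0,0,-0.068,-0.017,0.03,0,0,-0.068,-0.017,0.005,0,0,-0.068,-0.017,-0.002,0,0,-0.068,-0.017,-0.005,0,0,-0.068,-0.017,-0.005,0,0]'

```text
clock: 20.62
tcp_pos: [0.5232, 0.1626, 0.093]
orientation: [-0.0, 0.994, 0.106, 0.0]
wrist_force: [-5.7, -0.6, 13.9]
finger_gap: -0.0
grip_force: 6.7
```

Run:
```python
from h import *
s=env.get_state(); print(s['tcp_pos'],s['finger_gap'],s['wrist_force'])
C=cam('side'); a=C['pixels'][190:320,230:390]
cv2.imwrite('pics/s8.png',cv2.resize(a[...,::-1],None,fx=4,fy=4,interpolation=cv2.INTER_CUBIC))
```

```text
[0.52318358 0.16256628 0.09300905] -2.4648277695309143e-05 [-5.68314181 -0.60350236 13.92959891]
```

View pics/s8.png

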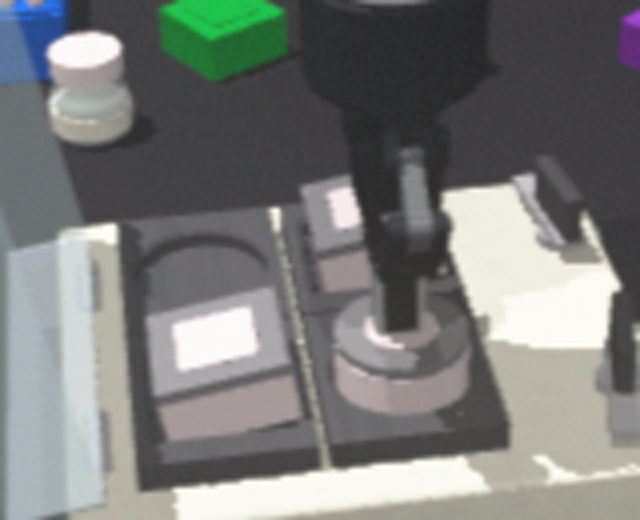

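Pressing on the round tub puts the tips at 85 mm, so it is seated. B's near bottom edge is resting on the plate and needs about 3 mm along +x. I'll regrip it, shift it and release.

Call:
move_arm --moves '[0,0,0.035,0,0.02,0,0,0.06,0,0.074,0.035,0.007,0.06,0,0.074,0.0755,0.0155,0.06,0,0.074,0.0755,0.0155,0.06,0,0.074,0.0755,0.0155,0.06,0,0.074,0.0755,0.0155,0.03,0,0.074,0.0755,0.0155,0,0,0.074,0.0755,0.0155,-0.013,0,0.074,0.0755,0.0155,-0.013,0,0.074,0.0755,0.0155,-0.013,0,0.074]' --newtons 22

```text
clock: 21.58
tcp_pos: [0.5969, 0.1779, 0.0778]
orientation: [-0.0, 0.994, 0.106, -0.001]
wrist_force: [-0.3, 0.2, 0.1]
finger_gap: 0.074
grip_force: 0.0
```

Free of contact at z 0.078. Now I'll grip, shift +3 mm along the carrier's x, and release.

Call:
move_arm --moves '[0,0,0,0,0.05,0,0,0,0,0.05,0,0,0,0,0.05,0,0,0,0,0.05,0.0015,0.0003,0.001,0,0.05,0.003,0.0006,0.001,0,0.05,0.0035,0.0007,0.001,0,0.05,0.0035,0.0007,0.001,0,0.05,0.0035,0.0007,0.001,0,0.05]'

```text
clock: 22.33
tcp_pos: [0.6, 0.1792, 0.0802]
orientation: [-0.001, 0.994, 0.107, -0.001]
wrist_force: [-7.2, 2.7, 8.8]
finger_gap: 0.0575
grip_force: 25.1
```

Call:
move_arm --moves '[0,0,0,0,0.06,0,0,0,0,0.072,0,0,0,0,0.072,0,0,0,0,0.072,0,0,0,0,0.072,0,0,0.035,0,0.072,0,0,0.07,0,0.072,0,0,0.09,0,0.072,0,0,0.09,0,0.072,0,0,0.09,0,0.072]'

```text
clock: 23.17
tcp_pos: [0.603, 0.1788, 0.171]
orientation: [-0.0, 0.994, 0.106, 0.002]
wrist_force: [-1.2, 0.0, 0.1]
finger_gap: 0.072
grip_force: 0.0
```

```bash
cat >> h.py <<'E'
def chk():
    c=cam('top');C=cam('side')
    for k,r,n_ in((c,(240,360,190,260),'top'),(C,(260,370,215,310),'side')):
        g=k['pixels'].min(2)[r[2]:r[3],r[0]:r[1]]
        n,l,s,ce=cv2.connectedComponentsWithStats((g>185).astype(np.uint8))
        for i in range(1,n):
            if 40<s[i][4]<400:
                rr=cv2.minAreaRect(np.argwhere(l==i)[:,::-1].astype(np.float32)); print(n_,s[i][4],(ce[i]+[r[0],r[2]]).round(1),ray(k,ce[i]+[r[0],r[2]],.085)[:2].round(4),round(rr[2],1))
    for k,p in dict(nl=(-.04,.0475),fl=(.04,.0475),nr=(-.04,-.0475)).items(): q=[*W(*p),.085]; print(k,q[:2],proj(c,q).round(1),proj(C,q).round(1))
    s=env.get_state(); print(s['tcp_pos'],s['finger_gap'],s['wrist_force'])
    return c,C
E
python3 - <<'E'
from h import *
chk()
E
```

```text
top 74 [276.3 193.9] [0.636 0.177] 90.0
top 189 [318.5 229.8] [0.5427 0.0693] 76.0
side 182 [321.2 240.2] [0.5431 0.0593] 76.0
side 253 [282.2 274.4] [0.6047 0.1723] 77.0
nl [np.float64(0.5209324237878404), np.float64(0.1642315099807729)] [281.5 238.5] [330.2 272.5]
fl [np.float64(0.5991109603987572), np.float64(0.18120550224469079)] [274.8 208.2] [284.7 277.5]
nr [np.float64(0.5410890396012429), np.float64(0.07139449775530922)] [317.7 230.4] [321.9 243.6]
[0.60124059 0.17859389 0.16831778] 0.07223422354338772 [ 0.44244922  0.06292864 -1.2388685 ]
```

Run:
```python
from h import *
C=cam('side'); a=C['pixels'][220:315,255:375]
cv2.imwrite('pics/s9.png',cv2.resize(a[...,::-1],None,fx=6,fy=6,interpolation=cv2.INTER_CUBIC))
```

```text
(no output)
```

View pics/s9.png

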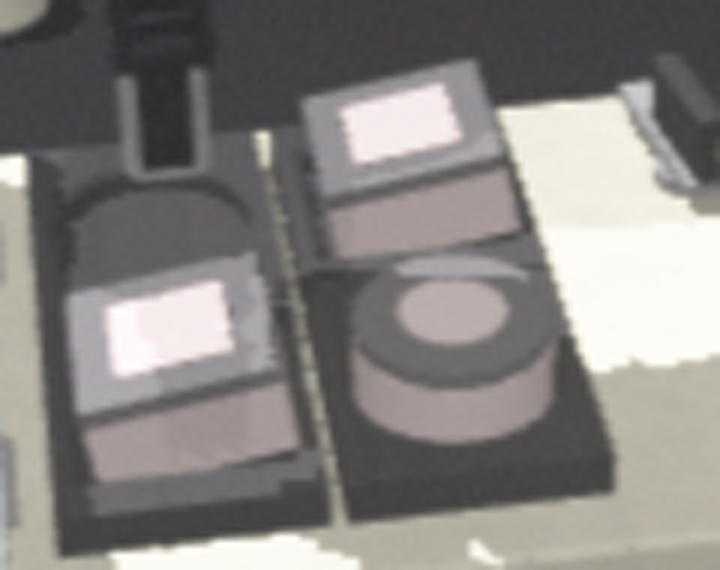

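A and B both still sit with the near side up. I'll clear the arm and triangulate the lid label corners numerically.

Call:
move_arm --moves '[-0.03,-0.04,0.03,0,0.072,-0.06,-0.08,0.05,0,0.072,-0.09,-0.12,0.05,0,0.072,-0.12,-0.16,0.05,0,0.072,-0.15,-0.2,0.05,0,0.072,-0.17,-0.24,0.05,0,0.072,-0.18,-0.28,0.05,0,0.072,-0.18,-0.3,0.05,0,0.072,-0.18,-0.3,0.05,0,0.072,-0.18,-0.3,0.05,0,0.072]'

```text
clock: 24.15
tcp_pos: [0.4197, -0.1252, 0.2182]
orientation: [-0.0, 0.995, 0.103, -0.001]
wrist_force: [1.0, 0.3, 0.6]
finger_gap: 0.0717
grip_force: 0.0
```

```bash
cat >> h.py <<'E'
def quads(k,r,up=6):
    g=cv2.resize(k['pixels'].min(2)[r[2]:r[3],r[0]:r[1]],None,fx=up,fy=up,interpolation=cv2.INTER_CUBIC)
    cs,_=cv2.findContours((g>178).astype(np.uint8),cv2.RETR_EXTERNAL,cv2.CHAIN_APPROX_NONE); out=[]
    for q in cs:
        a=cv2.contourArea(q)/up**2
        if 60<a<400:
            # split contour at approx corners, fit lines, intersect
            for e in np.arange(.02,.2,.01):
                p=cv2.approxPolyDP(q,e*cv2.arcLength(q,True),True)
                if len(p)<=4: break
            if len(p)!=4: continue
            q2=q[:,0].astype(float); idx=sorted(int(np.argmin(((q2-v)**2).sum(1))) for v in p[:,0]); L=[]
            for i in range(4):
                a0,b0=idx[i],idx[(i+1)%4]; b0+=len(q2)*(b0<a0); n=b0-a0
                s=np.take(q2,range(a0+n//6,b0-n//6),axis=0,mode='wrap').astype(np.float32); v=cv2.fitLine(s,cv2.DIST_L2,0,.01,.01).ravel(); L.append((v[2:],v[:2]))
            P=np.array([inter(L[i-1],L[i]) for i in range(4)]); out.append(((P+.5)/up-.5+[r[0],r[2]],a))
    return out
def pose():
    c=cam('top');C=cam('side')
    Pc,PC=[k['K']@np.c_[k['R'],k['t']] for k in(c,C)]
    U=quads(c,(240,360,195,260));V=quads(C,(255,375,215,310))
    for p,(x,y) in dict(nl=(-.04,.0475),fl=(.04,.0475),nr=(-.04,-.0475),fr=(.04,-.0475)).items():
        q=np.array([*W(x,y),.085]); a=[u for u,_ in U if np.linalg.norm(u.mean(0)-proj(c,q))<8]; b=[v for v,_ in V if np.linalg.norm(v.mean(0)-proj(C,q))<10]
        if not(a and b): print(p,'no',len(a),len(b)); continue
        # order both by angle of back-projected points on z=.085
        o=lambda k,u:u[np.argsort([np.arctan2(*(ray(k,t,.085)[:2]-ray(k,u.mean(0),.085)[:2])[::-1]) for t in u])]
        u=o(c,a[0]);v=o(C,b[0])
        X=cv2.triangulatePoints(Pc,PC,u.T.astype(float),v.T.astype(float)); X=(X[:3]/X[3]).T
        Lc=np.c_[(X[:,:2]-O)@RC,X[:,2]]
        n=np.linalg.svd(Lc-Lc.mean(0))[2][2]; n*=np.sign(n[2]); m=Lc.mean(0)
        print(p,'centre',m.round(4),'offset',(m[:2]-[x,y]).round(4),'tilt x,y',(-n[:2]/n[2]).round(3),'sides',[round(float(np.linalg.norm(X[i]-X[i-1])),4) for i in range(4)],'yaw',np.round(np.arctan2(*(Lc[1]-Lc[0])[[1,0]])%(np.pi/2),3))
    return c,C
E
python3 - <<'E'
from h import *
pose(); print(env.get_state()['tcp_pos']); chk()
E
```

```text
nl centre [-0.0386  0.045   0.0868] offset [ 0.0014 -0.0025] tilt x,y [0.183 0.183] sides [0.0435, 0.0405, 0.0511, 0.0373] yaw 1.051
fl centre [0.0431 0.0463 0.0918] offset [ 0.0031 -0.0012] tilt x,y [-0.136  0.04 ] sides [0.0405, 0.0391, 0.0393, 0.0386] yaw 0.041
nr centre [-0.0401 -0.0495  0.0918] offset [-0.0001 -0.002 ] tilt x,y [-0.113  0.113] sides [0.0498, 0.0415, 0.0445, 0.0436] yaw 0.063
fr no 0 0
[ 0.42067949 -0.12197745  0.21820169]
top 218 [274.8 206.7] [0.6028 0.1812] 78.7
top 238 [318.4 229.8] [0.5425 0.0695] 77.5
top 179 [281.7 238.2] [0.5217 0.1636] 90.0
side 203 [321.1 240.2] [0.5433 0.0594] 76.0
side 178 [329.9 271.2] [0.5216 0.1602] 90.0
side 263 [282.5 274.3] [0.6041 0.1721] 76.0
nl [np.float64(0.5209324237878404), np.float64(0.1642315099807729)] [281.5 238.5] [330.2 272.5]
fl [np.float64(0.5991109603987572), np.float64(0.18120550224469079)] [274.8 208.2] [284.7 277.5]
nr [np.float64(0.5410890396012429), np.float64(0.07139449775530922)] [317.7 230.4] [321.9 243.6]
[ 0.42134442 -0.12058714  0.21847478] 0.07196174453899067 [-0.118382    0.48674904  0.36276937]
```

Call:
move_arm --moves '[0.02,0.035,-0.02,0,0.074,0.04,0.07,-0.04,0,0.074,0.06,0.105,-0.05,0,0.074,0.08,0.14,-0.06,0,0.074,0.1,0.175,-0.06,0,0.074,0.12,0.21,-0.06,0,0.074,0.14,0.245,-0.06,0,0.074,0.165,0.28,-0.06,0,0.074,0.179,0.3,-0.06,0,0.074,0.179,0.3,-0.06,0,0.074,0.179,0.3,-0.08,0,0.074,0.179,0.3,-0.1,0,0.074]' --newtons 40

```text
clock: 25.35
tcp_pos: [0.6009, 0.1814, 0.1192]
orientation: [-0.0, 0.994, 0.108, 0.001]
wrist_force: [-0.2, -0.1, -0.4]
finger_gap: 0.074
grip_force: 0.0
```

Call:
move_arm --moves '[0,0,-0.025,0,0.074,0,0,-0.041,0,0.074,0,0,-0.041,0,0.074,0,0,-0.041,0,0.074,0,0,-0.041,0,0.05,0,0,-0.041,0,0.05,0,0,-0.041,0,0.05,0,0,-0.041,0,0.05]'

```text
clock: 26.02
tcp_pos: [0.6016, 0.1795, 0.0799]
orientation: [-0.001, 0.994, 0.107, 0.001]
wrist_force: [-0.8, 3.0, 3.7]
finger_gap: 0.0572
grip_force: 43.9
```

Call:
move_arm --moves '[0,0,0.003,0,0.05,0.002,0.0003,0.003,0,0.05,0.003,0.0005,0.002,0,0.05,0.003,0.0005,0.0,0,0.05,0.003,0.0005,-0.002,0,0.05,0.003,0.0005,-0.002,0,0.05]'

```text
clock: 26.52
tcp_pos: [0.6035, 0.1799, 0.0795]
orientation: [-0.001, 0.994, 0.107, 0.001]
wrist_force: [-9.6, 2.9, 18.0]
finger_gap: 0.057
grip_force: 45.6
```

Call:
move_arm --moves '[0.003,0.0005,0,0,0.05,0.003,0.0005,0,0,0.06,0.003,0.0005,0,0,0.074,0.003,0.0005,0,0,0.074,0.003,0.0005,0,0,0.074]'

```text
clock: 26.93
tcp_pos: [0.6071, 0.1792, 0.0759]
orientation: [-0.0, 0.994, 0.106, -0.0]
wrist_force: [-0.1, 0.4, -0.4]
finger_gap: 0.074
grip_force: 0.0
```

Call:
move_arm --moves '[0,0,0.04,0,0.074,0,0,0.08,0,0.074,0,-0.035,0.1,0,0.074,0,-0.07,0.1,0,0.074,-0.02,-0.105,0.1,0,0.074,-0.05,-0.14,0.1,0,0.074,-0.08,-0.175,0.1,0,0.074,-0.1,-0.21,0.1,0,0.074,-0.12,-0.24,0.1,0,0.074,-0.12,-0.24,0.1,0,0.074,-0.12,-0.24,0.1,0,0.074,-0.12,-0.24,0.1,0,0.074]'

```text
clock: 27.93
tcp_pos: [0.4871, -0.0608, 0.1763]
orientation: [-0.0, 0.994, 0.106, 0.0]
wrist_force: [0.1, -0.1, -0.8]
finger_gap: 0.0743
grip_force: 0.0
```

Run:
```python
from h import *
pose(); chk()
```

```text
nl centre [-0.0387  0.0445  0.0868] offset [ 0.0013 -0.003 ] tilt x,y [-0.339  0.438] sides [0.0364, 0.0487, 0.058, 0.0446] yaw 0.805
fl centre [0.0423 0.0454 0.0869] offset [ 0.0023 -0.0021] tilt x,y [0.015 0.116] sides [0.0456, 0.0406, 0.0462, 0.0429] yaw 1.538
nr centre [-0.04   -0.0496  0.0917] offset [-0.     -0.0021] tilt x,y [-0.083  0.127] sides [0.0495, 0.0419, 0.0474, 0.0439] yaw 0.067
fr no 0 0
top 243 [274.9 207.2] [0.6017 0.1808] 77.5
top 240 [318.4 229.8] [0.5426 0.0695] 78.7
top 177 [281.8 238. ] [0.5223 0.1634] 90.0
side 205 [321.1 240.2] [0.5433 0.0593] 76.0
side 176 [329.7 271. ] [0.522  0.1598] 90.0
side 262 [283.1 276.3] [0.6023 0.178 ] 84.3
nl [np.float64(0.5209324237878404), np.float64(0.1642315099807729)] [281.5 238.5] [330.2 272.5]
fl [np.float64(0.5991109603987572), np.float64(0.18120550224469079)] [274.8 208.2] [284.7 277.5]
nr [np.float64(0.5410890396012429), np.float64(0.07139449775530922)] [317.7 230.4] [321.9 243.6]
[ 0.48741899 -0.05923379  0.17611254] 0.07439461250024866 [ 0.42722828  0.19909052 -0.01612119]
```

B is now seated: its lid height matches the round tub's. I'll use the same cure for A.

Call:
move_arm --moves '[0.018,0.035,0,0,0.074,0.036,0.07,0,0,0.074,0.05,0.105,0,0,0.074,0.0545,0.1275,0,0,0.074,0.0545,0.1275,-0.03,0,0.074,0.0545,0.1275,-0.06,0,0.074,0.0545,0.1275,-0.085,0,0.074,0.0545,0.1275,-0.098,0,0.074,0.0545,0.1275,-0.098,0,0.074,0.0545,0.1275,-0.098,0,0.074]'

```text
clock: 28.97
tcp_pos: [0.5407, 0.0684, 0.0776]
orientation: [-0.001, 0.994, 0.107, -0.001]
wrist_force: [0.3, 0.5, 0.3]
finger_gap: 0.074
grip_force: 0.0
```

Call:
move_arm --moves '[0,0,0,0,0.05,0,0,0,0,0.05,0,0,0,0,0.05,0,0,0,0,0.05,0,0,0.003,0,0.05,0.002,0.0003,0.003,0,0.05,0.0035,0.0005,0.002,0,0.05,0.0035,0.0005,0.0,0,0.05,0.0035,0.0005,-0.002,0,0.05,0.0035,0.0005,-0.002,0,0.05]'

```text
clock: 29.8
tcp_pos: [0.544, 0.0688, 0.0797]
orientation: [-0.001, 0.994, 0.107, 0.0]
wrist_force: [-11.1, 5.0, 22.5]
finger_gap: 0.0572
grip_force: 45.8
```

Call:
move_arm --moves '[0.003,0.0005,0,0,0.05,0.003,0.0005,0,0,0.06,0.003,0.0005,0,0,0.074,0.003,0.0005,0,0,0.074,0.003,0.0005,0,0,0.074,0.003,0.0005,0.04,0,0.074,0.003,0.0005,0.08,0,0.074,0,-0.035,0.1,0,0.074,-0.01,-0.07,0.1,0,0.074,-0.03,-0.105,0.1,0,0.074,-0.05,-0.14,0.1,0,0.074,-0.05,-0.14,0.1,0,0.074]'

```text
clock: 30.8
tcp_pos: [0.492, -0.0774, 0.1763]
orientation: [0.001, 0.995, 0.103, -0.001]
wrist_force: [-1.0, -0.4, -0.6]
finger_gap: 0.0739
grip_force: 0.0
```

Run:
```python
from h import *
pose(); chk()
```

```text
nl centre [-0.0384  0.0439  0.0862] offset [ 0.0016 -0.0036] tilt x,y [-0.358  0.427] sides [0.037, 0.0469, 0.0536, 0.043] yaw 0.873
fl centre [0.0422 0.0457 0.0871] offset [ 0.0022 -0.0018] tilt x,y [0.035 0.124] sides [0.047, 0.0405, 0.0455, 0.0429] yaw 0.028
nr centre [-0.0376 -0.0498  0.0916] offset [ 0.0024 -0.0023] tilt x,y [-0.081  0.128] sides [0.052, 0.0433, 0.0454, 0.0439] yaw 0.096
fr no 0 0
top 242 [274.9 207.1] [0.6018 0.1808] 76.0
top 246 [318.3 229.1] [0.5445 0.0697] 78.7
top 178 [281.8 238. ] [0.5222 0.1635] 90.0
side 201 [319.9 240.3] [0.5455 0.0599] 77.0
side 176 [329.7 271. ] [0.522  0.1598] 90.0
side 262 [283.1 276.3] [0.6023 0.178 ] 84.3
nl [np.float64(0.5209324237878404), np.float64(0.1642315099807729)] [281.5 238.5] [330.2 272.5]
fl [np.float64(0.5991109603987572), np.float64(0.18120550224469079)] [274.8 208.2] [284.7 277.5]
nr [np.float64(0.5410890396012429), np.float64(0.07139449775530922)] [317.7 230.4] [321.9 243.6]
[ 0.49514604 -0.07222978  0.17631612] 0.07389373106048767 [ 0.22680248 -0.35976402  0.52595768]
```

Call:
move_arm --moves '[0.016,0.035,0,0,0.074,0.032,0.07,0,0,0.074,0.045,0.105,0,0,0.074,0.0475,0.14,0,0,0.074,0.0475,0.1405,-0.03,0,0.074,0.0475,0.1405,-0.06,0,0.074,0.0475,0.1405,-0.085,0,0.074,0.0475,0.1405,-0.098,0,0.074,0.0475,0.1405,-0.098,0,0.074,0.0475,0.1405,-0.098,0,0.074]'

```text
clock: 31.83
tcp_pos: [0.5418, 0.0697, 0.0776]
orientation: [-0.001, 0.994, 0.107, -0.001]
wrist_force: [-0.2, 0.4, 0.3]
finger_gap: 0.074
grip_force: 0.0
```

Call:
move_arm --moves '[0,0,0,0,0.05,0,0,0,0,0.05,0,0,0,0,0.05,0,0,0,0,0.05,0,0,0.003,0,0.05,0.002,0.0003,0.003,0,0.05,0.003,0.0005,0.002,0,0.05,0.003,0.0005,0.0,0,0.05,0.003,0.0005,-0.002,0,0.05,0.003,0.0005,-0.002,0,0.05]'

```text
clock: 32.67
tcp_pos: [0.5447, 0.0689, 0.0789]
orientation: [-0.0, 0.994, 0.106, 0.0]
wrist_force: [-9.5, 1.8, 21.7]
finger_gap: 0.0569
grip_force: 49.4
```

Call:
move_arm --moves '[0.003,0,0,0,0.05,0.003,0,0,0,0.06,0.003,0,0,0,0.074,0.003,0,0,0,0.074,0.003,0,0,0,0.074,0.003,0,0.04,0,0.074,0.003,0,0.08,0,0.074,0,-0.035,0.1,0,0.074,-0.01,-0.07,0.1,0,0.074,-0.03,-0.105,0.1,0,0.074,-0.05,-0.14,0.1,0,0.074,-0.05,-0.14,0.1,0,0.074]'

```text
clock: 33.67
tcp_pos: [0.4925, -0.0762, 0.176]
orientation: [0.001, 0.995, 0.103, -0.001]
wrist_force: [-0.4, 0.5, -0.7]
finger_gap: 0.0738
grip_force: 0.0
```

Run:
```python
from h import *
pose(); chk()
```

```text
nl centre [-0.0386  0.044   0.0864] offset [ 0.0014 -0.0035] tilt x,y [-0.378  0.435] sides [0.0401, 0.0463, 0.0535, 0.0464] yaw 0.826
fl centre [0.0424 0.0456 0.0871] offset [ 0.0024 -0.0019] tilt x,y [0.019 0.117] sides [0.045, 0.0411, 0.0467, 0.0424] yaw 1.543
nr centre [-0.0393 -0.0493  0.0878] offset [ 0.0007 -0.0018] tilt x,y [0.012 0.137] sides [0.048, 0.0447, 0.0502, 0.0428] yaw 1.54
fr no 0 0
top 243 [274.9 207.1] [0.6018 0.1808] 77.5
top 256 [318.4 229.9] [0.5423 0.0696] 76.0
top 176 [281.8 238. ] [0.5222 0.1635] 90.0
side 194 [321.1 242.1] [0.5429 0.0661] 83.3
side 176 [329.7 271. ] [0.522  0.1598] 90.0
side 262 [283.1 276.3] [0.6023 0.178 ] 84.3
nl [np.float64(0.5209324237878404), np.float64(0.1642315099807729)] [281.5 238.5] [330.2 272.5]
fl [np.float64(0.5991109603987572), np.float64(0.18120550224469079)] [274.8 208.2] [284.7 277.5]
nr [np.float64(0.5410890396012429), np.float64(0.07139449775530922)] [317.7 230.4] [321.9 243.6]
[ 0.49556983 -0.0711152   0.17616188] 0.07392292440583752 [ 0.20438693 -0.09228431  0.06860935]
```

All three tubs are seated, with lid heights of 86.4, 87.1 and 87.8 mm and level. Now I'll plan the hood path: closed fingers behind the lip, following an arc about the hinge.

```bash
cat > hood.py <<'E'
from h import *
def P(phi,gap=0,u=.188,w=.011):
    n=.005+w*np.sin(phi)+gap; x=.095+u*-np.cos(phi)+n*np.sin(phi); z=.05+u*np.sin(phi)+n*np.cos(phi)
    return np.array([*W(x,0),z+.008])
if __name__=='__main__':
    t=env.get_state()['tcp_pos']; a=np.array([*W(.160,0),.30]); print('start',a,a-t)
    p=P(1.7); b=np.array([*W(.160,0),p[2]]); print('down',b-a)
    prev=b
    for ph in np.arange(1.7,-.01,-.1): q=P(ph); print(round(ph,2),q.round(3),(q-b).round(3))
E
python3 hood.py
```

```text
start [0.72645707 0.16024798 0.3       ] [0.23088724 0.23136319 0.12383812]
down [ 0.          0.         -0.05761671]
1.7 [0.702 0.155 0.242] [-0.024 -0.005  0.   ]
1.6 [0.684 0.151 0.245] [-0.043 -0.009  0.003]
1.5 [0.666 0.147 0.247] [-0.061 -0.013  0.004]
1.4 [0.647 0.143 0.246] [-0.079 -0.017  0.004]
1.3 [0.628 0.139 0.243] [-0.098 -0.021  0.001]
1.2 [0.61  0.135 0.239] [-0.116 -0.025 -0.004]
1.1 [0.592 0.131 0.232] [-0.134 -0.029 -0.01 ]
1.0 [0.575 0.127 0.224] [-0.151 -0.033 -0.018]
0.9 [0.559 0.124 0.214] [-0.167 -0.036 -0.029]
0.8 [0.544 0.121 0.202] [-0.182 -0.04  -0.041]
0.7 [0.53  0.118 0.188] [-0.196 -0.043 -0.054]
0.6 [0.517 0.115 0.173] [-0.209 -0.045 -0.069]
0.5 [0.507 0.112 0.157] [-0.22  -0.048 -0.085]
0.4 [0.497 0.11  0.14 ] [-0.229 -0.05  -0.103]
0.3 [0.49  0.109 0.121] [-0.237 -0.051 -0.121]
0.2 [0.484 0.108 0.102] [-0.242 -0.053 -0.14 ]
0.1 [0.481 0.107 0.083] [-0.246 -0.053 -0.16 ]
-0.0 [0.479 0.107 0.063] [-0.247 -0.054 -0.179]
```

Call:
move_arm --moves '[0,0,0.04,0,0.03,0,0,0.08,0,0,0,0,0.12,0,0,0.028,0.028,0.13,0,0,0.056,0.056,0.13,0,0,0.084,0.084,0.13,0,0,0.112,0.112,0.13,0,0,0.14,0.14,0.13,0,0,0.168,0.168,0.13,0,0,0.196,0.196,0.13,0,0,0.231,0.231,0.13,0,0,0.231,0.231,0.13,0,0]'

```text
clock: 34.87
tcp_pos: [0.7294, 0.1673, 0.2999]
orientation: [-0.001, 0.994, 0.11, -0.002]
wrist_force: [-1.3, -1.0, -1.7]
finger_gap: -0.0001
grip_force: 0.0
```

Call:
move_arm --moves '[0,0,0,0,0,0,0,0,0,0,0,0,0,0,0]'

```text
clock: 35.12
tcp_pos: [0.7256, 0.1605, 0.3064]
orientation: [-0.0, 0.994, 0.107, -0.0]
wrist_force: [-0.3, -0.3, 0.3]
finger_gap: -0.0001
grip_force: 0.0
```

Now I'll lower behind the lip and push along the arc from about 1.7 to 1.2.

Call:
move_arm --moves '[0,0,-0.035,0,0,0,0,-0.062,0,0,0,0,-0.063,0,0,0,0,-0.063,0,0,-0.012,-0.0025,-0.063,0,0,-0.024,-0.005,-0.063,0,0,-0.043,-0.009,-0.06,0,0,-0.061,-0.013,-0.059,0,0,-0.079,-0.017,-0.059,0,0,-0.098,-0.021,-0.062,0,0,-0.116,-0.025,-0.067,0,0,-0.116,-0.025,-0.067,0,0]'

```text
clock: 36.12
tcp_pos: [0.6083, 0.134, 0.2431]
orientation: [-0.0, 0.994, 0.106, 0.001]
wrist_force: [-0.3, 0.1, 0.4]
finger_gap: -0.0003
grip_force: 0.0
```

Run:
```python
from h import *
s=env.get_state();print(s['tcp_pos'],s['wrist_force'],s['ft_torque'])
C=cam('side'); cv2.imwrite('pics/s10.png',C['pixels'][:,:,::-1])
```

```text
[0.60834824 0.1340465  0.24310603] [-0.30370256  0.07154185  0.38101162] [-0.02144509  0.00953315  0.02590044]
```

Run:
```python
import cv2,numpy as np
a=cv2.imread('pics/side2.png').astype(int);b=cv2.imread('pics/s10.png').astype(int)
d=np.abs(a-b).sum(2)
print(d[180:320,195:250].mean(), d[180:320:20,195:250].mean(1).round(0), d[165:215,217:228].mean())
# background baseline
print(d[340:470,20:100].mean())
```

```text
118.70337662337663 [127. 161. 182. 154.  98.  66.  34.] 166.0909090909091
3.027019230769231
```

The hood has moved. I'll continue along the arc.

Call:
move_arm --moves '[-0.018,-0.004,-0.006,0,0,-0.035,-0.008,-0.014,0,0,-0.051,-0.011,-0.025,0,0,-0.066,-0.015,-0.037,0,0,-0.08,-0.018,-0.05,0,0,-0.093,-0.02,-0.065,0,0,-0.104,-0.023,-0.081,0,0,-0.113,-0.025,-0.099,0,0,-0.121,-0.026,-0.117,0,0,-0.121,-0.026,-0.117,0,0]'

```text
clock: 37.0
tcp_pos: [0.4882, 0.1085, 0.1213]
orientation: [-0.0, 0.994, 0.106, -0.002]
wrist_force: [-0.4, -0.3, -0.4]
finger_gap: 0.0001
grip_force: 0.0
```

Call:
move_arm --moves '[-0.004,-0.001,-0.019,0,0,-0.008,-0.002,-0.038,0,0,-0.009,-0.002,-0.05,0,0,-0.01,-0.002,-0.057,0,0,-0.01,-0.002,-0.06,0,0,-0.01,-0.002,-0.06,0,0,-0.01,-0.002,-0.06,0,0]'

```text
clock: 37.58
tcp_pos: [0.4784, 0.1064, 0.0639]
orientation: [-0.0, 0.994, 0.106, -0.002]
wrist_force: [-9.7, -2.9, 7.1]
finger_gap: 0.0002
grip_force: 4.8
```

Call:
move_arm --moves '[-0.002,0,-0.002,0,0,-0.002,0,-0.004,0,0,-0.002,0,-0.004,0,0]'

```text
clock: 37.83
tcp_pos: [0.4785, 0.1064, 0.0633]
orientation: [0.0, 0.994, 0.106, 0.001]
wrist_force: [-15.7, -2.8, 31.3]
finger_gap: 0.0001
grip_force: 8.6
```

The hood is shut: 31 N down with no further motion, tips at 55 mm. I'll lift away and start turning towards the right button.

Call:
move_arm --moves '[-0.002,0,0.03,0,0,-0.005,0,0.07,0,0.02,-0.01,0,0.1,0.12,0.035,-0.015,-0.02,0.1,0.24,0.035,-0.02,-0.04,0.1,0.36,0.035,-0.025,-0.06,0.1,0.48,0.035,-0.028,-0.069,0.1,0.6,0.035,-0.028,-0.069,0.1,0.72,0.035,-0.028,-0.069,0.1,0.84,0.035,-0.028,-0.069,0.1,0.96,0.035,-0.028,-0.069,0.1,1.08,0.035,-0.028,-0.069,0.1,1.2,0.035]'

```text
clock: 38.83
tcp_pos: [0.4524, 0.0374, 0.1611]
orientation: [0.001, 0.759, 0.651, 0.001]
wrist_force: [0.5, 0.0, 0.2]
finger_gap: 0.0348
grip_force: 0.0
```

Call:
move_arm --moves '[0,0,0,0.12,0.035,0,0,0,0.24,0.035,0,0,0,0.36,0.035,0,0,0,0.48,0.035,0,0,0,0.493,0.035,0,0,0,0.493,0.035,0,0,0,0.493,0.035]'

```text
clock: 39.42
tcp_pos: [0.4507, 0.0377, 0.1596]
orientation: [0.001, 0.58, 0.814, 0.0]
wrist_force: [-0.3, -0.4, 0.5]
finger_gap: 0.0351
grip_force: 0.0
```

Run:
```python
from h import *
s=env.get_state();print(s['tcp_pos'],s['joint_pos'].round(2),s['finger_gap']); o=s['orientation'];print('psi',2*np.arctan2(o[2],o[1]))
C=cam('side'); c=cam('top'); cv2.imwrite('pics/s11.png',C['pixels'][:,:,::-1])
# left fin bar: light bar end vs fin: dark pixels in fin region near left pivot, plane z=.087
for k in(c,C):
  for nm,p in(('L',W(-.138,.06)),('R',W(-.138,-.06))):
    q=proj(k,[*p,.08]).astype(int); r=14
    g=k['pixels'].max(2)[q[1]-r:q[1]+r,q[0]-r:q[0]+r]
    P=np.argwhere(g<100)[:,::-1]+[q[0]-r,q[1]-r]
    if len(P)>10:
        G=np.array([((ray(k,t,.087)[:2]-O)@RC) for t in P]); m=G.mean(0); e=np.linalg.svd(G-m)[2][0]; print(nm,len(P),m.round(4),'axis ang from local y',np.arctan2(e[0],e[1]).round(3))
```

```text
[0.45074192 0.03765111 0.15957843] [-0.09  0.12 -0.4   1.05 -0.    1.14] 0.03506422205068537
psi 1.9031588999774143
L 108 [-0.1671  0.0564] axis ang from local y 0.094
L 314 [-0.1475  0.0653] axis ang from local y 0.344
R 547 [-0.1402 -0.0633] axis ang from local y 0.023
```

Call:
move_arm --moves '[-0.0015,0,-0.035,0,0.035,-0.0015,0,-0.065,0,0.035,-0.0015,0,-0.08,0,0.035,-0.0015,0,-0.086,0,0.035,-0.0015,0,-0.086,0,0.035,-0.0015,0,-0.086,0,0.035,-0.0015,0,-0.086,0,0,-0.0015,0,-0.086,0,0,-0.0015,0,-0.086,0,0,-0.0015,0,-0.086,0,0,-0.0015,0,-0.086,0,0]' --newtons 30

```text
clock: 40.43
tcp_pos: [0.4492, 0.0377, 0.0737]
orientation: [0.001, 0.579, 0.815, 0.001]
wrist_force: [0.6, 1.6, 6.8]
finger_gap: 0.0094
grip_force: 32.6
```

Gripped the right fin at 9.4 mm. Turning anticlockwise.

Call:
move_arm --moves '[0,0,0,0.12,0,0,0,0,0.24,0,0,0,0,0.36,0,0,0,0,0.48,0,0,0,0,0.6,0,0,0,0,0.72,0,0,0,0,0.84,0,0,0,0,0.96,0,0,0,0,1.08,0,0,0,0,1.2,0,0,0,0,1.32,0,0,0,0,1.4,0]'

```text
clock: 41.43
tcp_pos: [0.449, 0.0375, 0.0737]
orientation: [0.002, -0.085, 0.996, -0.001]
wrist_force: [-0.4, -0.5, 6.9]
finger_gap: 0.0093
grip_force: 32.7
```

Call:
move_arm --moves '[0,0,0,0.05,0,0,0,0,0.09,0,0,0,0,0.09,0,0,0,0,0.09,0]'

```text
clock: 41.77
tcp_pos: [0.4491, 0.0375, 0.0737]
orientation: [0.002, -0.127, 0.992, -0.001]
wrist_force: [-0.1, -1.2, 6.7]
finger_gap: 0.0093
grip_force: 32.7
```

Run:
```python
from h import *
s=env.get_state();o=s['orientation'];print(s['tcp_pos'],s['wrist_force'],s['ft_torque'],s['finger_gap'],'psi-T',(2*np.arctan2(o[2],o[1])-T))
```

```text
[0.44905185 0.03750043 0.07369745] [-0.11865203 -1.18327847  6.70268492] [-0.0886246   0.09848338  0.08535515] 0.00933031297182544 psi-T 3.182317315455731
```

Call:
move_arm --moves '[0,0,0,0,0.035,0,0,0,0,0.035,0,0,0,0,0.035,0,0,0.04,0,0.035,0,0,0.08,0,0.035,-0.006,0.029,0.086,0.12,0.035,-0.012,0.058,0.086,0.24,0.035,-0.019,0.087,0.086,0.36,0.035,-0.0255,0.1165,0.086,0.48,0.035,-0.0255,0.1165,0.086,0.6,0.035,-0.0255,0.1165,0.086,0.72,0.035,-0.0255,0.1165,0.086,0.84,0.035]'

```text
clock: 42.77
tcp_pos: [0.4216, 0.1551, 0.1581]
orientation: [-0.0, -0.524, 0.852, -0.0]
wrist_force: [-0.6, 0.1, -0.7]
finger_gap: 0.0353
grip_force: 0.0
```

Call:
move_arm --moves '[0,0,0,0.12,0.035,0,0,0,0.24,0.035,0,0,0,0.36,0.035,0,0,0,0.463,0.035,0,0,0,0.463,0.035,0,0,0,0.463,0.035]'

```text
clock: 43.27
tcp_pos: [0.422, 0.1543, 0.1581]
orientation: [0.0, -0.701, 0.713, -0.0]
wrist_force: [-0.3, 1.7, -0.9]
finger_gap: 0.0351
grip_force: 0.0
```

Run:
```python
from h import *
s=env.get_state();o=s['orientation'];print(s['tcp_pos'],s['joint_pos'].round(2),'psi',2*np.arctan2(o[2],o[1])%(2*np.pi))
C=cam('side'); k=C
q=proj(k,[*W(-.138,.06),.08]).astype(int); r=16
g=k['pixels'].max(2)[q[1]-r:q[1]+r,q[0]-r:q[0]+r]; print(q); print('\n'.join(''.join('#' if v<80 else '+' if v<130 else '.' for v in row) for row in g))
```

```text
[0.42196131 0.15426093 0.15808362] [ 0.17  0.12 -0.41  1.04 -0.   -1.38] psi 4.696115379045784
[386 273]
.............+##################
..............+#################
..............+#################
...............+################
...............+################
...............+################
..............++++##############
.............+++++##############
.............+++++##############
.............+##################
.............###################
.............###################
.............###################
.............#####++############
............+####++.+###########
............+#####+.+###########
............+####++..+##########
............++++++...+##########
............+++++++...+#########
............+++++++...+#########
............+++++++....#########
.............+####+....+########
.............+####+....+########
.............+####+.....+#######
.............+####++.....#######
.............+####++.....+######
.............+####++.....+######
.............+####++......######
.............+####++......+#####
.............+####++.......#####
..............+###++.......+####
...............+++..........+###
```

Call:
move_arm --moves '[0.001,0,-0.035,0,0.035,0.001,0,-0.065,0,0.035,0.001,0,-0.08,0,0.035,0.001,0,-0.085,0,0.035,0.001,0,-0.085,0,0.035,0.001,0,-0.085,0,0,0.001,0,-0.085,0,0,0.001,0,-0.085,0,0,0.001,0,-0.085,0,0,0.001,0,-0.085,0,0]'

```text
clock: 44.15
tcp_pos: [0.4239, 0.1546, 0.0746]
orientation: [0.001, -0.702, 0.712, -0.001]
wrist_force: [-2.8, 0.6, 6.4]
finger_gap: 0.0096
grip_force: 31.7
```

Gripped the left fin. Turning clockwise by about 1.38.

Call:
move_arm --moves '[0,0,0,-0.12,0,0,0,0,-0.24,0,0,0,0,-0.36,0,0,0,0,-0.48,0,0,0,0,-0.6,0,0,0,0,-0.72,0,0,0,0,-0.84,0,0,0,0,-0.96,0,0,0,0,-1.08,0,0,0,0,-1.2,0,0,0,0,-1.3,0,0,0,0,-1.38,0]'

```text
clock: 45.15
tcp_pos: [0.4237, 0.1547, 0.0746]
orientation: [0.001, -0.086, 0.996, -0.0]
wrist_force: [-2.4, 1.0, 7.4]
finger_gap: 0.009
grip_force: 31.8
```

Call:
move_arm --moves '[0,0,0,0,0,0,0,0,0,0,0,0,0,0,0]'

```text
clock: 45.4
tcp_pos: [0.4237, 0.1547, 0.0746]
orientation: [0.001, -0.089, 0.996, -0.0]
wrist_force: [-1.7, 1.3, 6.8]
finger_gap: 0.0091
grip_force: 31.8
```

Run:
```python
from h import *
s=env.get_state();o=s['orientation'];print(s['tcp_pos'],s['wrist_force'],s['ft_torque'],s['finger_gap'],'psi-T',(2*np.arctan2(o[2],o[1])-T)%(2*np.pi))
```

```text
[0.42365501 0.15468097 0.07463594] [-1.71218303  1.34581999  6.75267499] [ 0.0751238   0.65551911 -0.03305792] 0.00913828395544847 psi-T 3.1052245902800233
```

Call:
move_arm --moves '[0,0,0,0,0.035,0,0,0,0,0.035,0,0,0,0,0.035,0,0,0.04,0,0.035,0,0,0.08,0,0.035,0,0,0.12,0,0.035,0,-0.04,0.14,0,0.035,0,-0.08,0.14,0,0.035,0,-0.12,0.14,0,0.035,0,-0.16,0.14,0,0.035,0,-0.2,0.14,0,0.035,0,-0.24,0.14,0,0.035]'

```text
clock: 46.4
tcp_pos: [0.423, -0.0876, 0.2136]
orientation: [0.001, -0.089, 0.996, -0.001]
wrist_force: [0.6, 0.3, -0.3]
finger_gap: 0.0351
grip_force: 0.0
```

Call:
move_arm --moves '[0,-0.04,0.02,0,0.035,0,-0.08,0.02,0,0.035,0,-0.12,0.02,0,0.035,0,-0.12,0.02,0,0.035]'

```text
clock: 46.73
tcp_pos: [0.4239, -0.2128, 0.2335]
orientation: [0.001, -0.085, 0.996, -0.003]
wrist_force: [0.2, 0.4, -0.1]
finger_gap: 0.0352
grip_force: 0.0
```

Run:
```python
from h import *
a=cam('side')['pixels'][150:350,200:440]; b=cam('top')['pixels'][130:300,220:424]
f=lambda x:cv2.resize(x[...,::-1],(400,333),interpolation=cv2.INTER_CUBIC)
cv2.imwrite('pics/fin.png',np.hstack([f(a),f(b)])); print(env.get_state()['tcp_pos'])
```

```text
[ 0.42286762 -0.20737381  0.23294596]
```

View pics/fin.png

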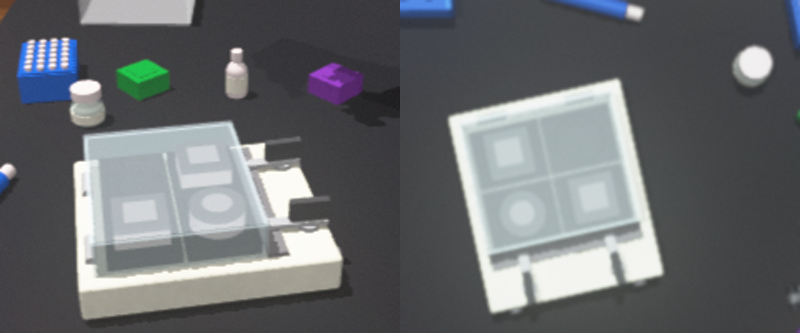

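The hood is flat and shut. Both bars point at it across the lip, at (525,265) and (612,245) in the top half of the picture. The three tubs sit in matching pockets and the bystanders are in place. Handing in.

```bash
python3 -c "
from workcell import env
print(env.hand_in())"
```

```text
the job is handed in; nothing more can be done
None
```

The job is handed in (no score came back): all three tubs on the bench are seated in matching pockets, the hood was shut first, then both turnbuttons were turned across its lip, and the bottles, jar and beaker were left alone.

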